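Lock the reagent bottles away in the combination safe

ROBOT

A 7-joint arm with a two-finger parallel gripper is mounted at the origin on the work surface. World frame = base frame: x ahead of the robot, y to its left, z up, the work surface at z = 0. Lengths are in m, angles in rad, forces in N, time in s.
With the tool pointing down it reaches from about 0.375 to 0.925 m from the base axis. Payload 3.1 kg.
Tool frame: the origin (TCP) lies between the finger pads; the fingertips stand 11 mm ahead of it and the grasp point (between the pads) lies 8 mm behind it (tip_reach is the distance from the TCP to the fingertips, in m); y points along the fingers, x is the direction in which the jaws open and shut, and the axes are right-handed (so a half turn about y gives the same grasp; the last joint's range is limited). The gripper opens to 85 mm and grips with 20 to 120 N. Pads are 22 mm wide; open, the fingers measure 114 mm over their backs; the gripper's body (76 mm by 85 mm) begins 54 mm behind the grasp point. The pads swing forward as they close: fully open they stand 13 mm farther back than shut.
Start: joints at [1.224, 0.383, 0.044, 1.598, -0.018, 1.161, -0.05], TCP at [0.16, -0.63, 0.242] pointing down, gripper open.
Joint ranges: [-2.61, 2.61], [-0.41, 2.15], [-1.48, 1.57], [0, 2.5], [-1.57, 4.71], [0.05, 1.97], [-2.85, 2.85]. Speed limits (rad/s): [2.79, 2.79, 3.14, 3.14, 3.14, 3.14, 3.14].

INTERFACE

Orientations are given as a unit quaternion [x, y, z, w].
In Python, from plant import * gives the robot as it stands.
- The arm moves only by the tool send_rows, never from a script. Its argument "plan" is a list of rows, each a list of 5 numbers: the shift along the tool's x, y, z in m, then the turn about the tool's y in rad, then the opening, from -1 (shut) to 1 (fully open). A call has exactly 5 rows; each row shifts and turns the commanded pose from where the row before left it, along the tool's axes as they then stand; what a row does not reach is not made up. A row lasts 1/8 s, in which the tool goes at most 62.5 mm and 10.7 degrees, less where a joint would pass 70% of its speed; a pose out of reach is approached as far as the arm can. A call with a gripper value outside its range is refused whole. The fingers move at their own pace and stop on an object; the grip force is fixed at half the most. Time passes only in rows, so rows that do not move let the fingers close, or fill a call up. It gives the time, the measured TCP pose, the force and the opening at its end, in the units of the state.
- read_state(): the state, without advancing time (a new reading comes with each control period).
- read_camera(name): name is "scene" or "side" or "wrist"; returns the picture (420x560x3 uint8, red, green, blue); there is no depth.
- camera_model(name): a dict with "vfov" (degrees; the focal length in pixels is half the picture's height over the tangent of half this angle, whatever the lens; pixels are square), "cx", "cy" (the principal point, pixels), "k1" (the pictures are not rectified: a ray, as slopes to the right and down, at radius r is drawn at 1 + k1 r^2 times it, then the intrinsics apply), "R" (3x3) and "t" (3): a world point X has camera coordinates R X + t. Camera axes: x right, y down, z forward; pixel columns grow to the right and rows downward; lengths in m; the calibration is good to about 2 mm. A picture is of the moment at which its call begins: read the wrist's pose just before it. camera_model takes no time and is no camera call; for the wrist camera it gives the pose at the moment of the call.
- sign_off(): hands the job in, once; it reports no verdict.
The state is a dict: "time": time; "qpos": joint angles; "dq": joint speeds; "joint_torque": joint torques, N m; "eef_pos": TCP position; "tool_rot": TCP orientation; "wrist_force": force on the tool from outside, world axes, zero at the start; "wrist_torque": the same for the moment, N m; "grip_width": opening from 0.0 (shut) to 1.0 (fully open).
Only numpy, scipy, OpenCV 4.12 (cv2) and the standard library are available. Lean on these libraries where they do the work, as an engineer would, in place of code of your own. Each camera call takes 0.05 s, during which the arm holds its last target. There are 200 camera calls.

TASK

Lock the amber reagent bottles away: set the safe's three dials to 4 - 7 - 2 (left to right), draw the bolt, pull the drawer open and stand every amber bottle upright in it. Then push the drawer fully home, shoot the bolt fully back through the eye, and turn each dial at least two numbers away from its code number. Leave everything else on the bench where it is.

Things in the scene. Friction and masses are not known exactly. Their poses are not given: they have to be found in the camera images.
- safe: Fixed grey steel box 290 wide (y), 240 deep (x), 125 mm high; one drawer opens to the robot. Origin on the bench under its front edge's middle; x into the box, y left, z up. On top: lock case 20 mm high, 22 to 102 mm behind the front edge, three dials 72 mm apart. Bolt can be drawn only with all dials on the code, then holds them; shot, it frees them. Highest part 177 mm.
- drawer (a joint): The drawer, in m: 0 fully home, 0.15 fully open; it slides along -x of the safe against about 2 N and stays where it is left. Locked while the bolt is shot.
- drawer_handle (a point): Middle of the drawer's bar handle (moves with it): a level steel bar 11 mm thick, 120 mm long along the safe's y, on two stems near its ends, 98 mm above the bench, 35 mm in front of the blue drawer front and 51 mm in front of the box's front edge when shut. Grip it from above, one finger before and one behind the bar.
- drawer_floor (a point): Point on the drawer's inner floor, 20 mm above the bench (moves with it; axes as the safe's), 68 mm behind the box's front edge when shut. Clear inside: 64 mm from it towards the robot, 143 mm away, 127 mm to each side; walls 48 mm high. Beyond the near wall is the blue front, 16 mm thick, its top 123 mm above the bench. Space for things 90 mm tall in the box.
- bolt (a joint): The bolt, in m: 0 fully shot (its right end through the brass eye on the drawer front, drawer locked), 0.018 fully drawn. A 10 mm rod along the safe's y, 8 mm behind the box's front edge, 14 mm above its top; slides along +y (left) to open, against about 2 N, and stays where it is left.
- bolt_post (a point): Grip point on the upright finger post of the bolt (14 mm thick, thin red 17 mm cap on top), which moves with the bolt; the post stands from 14 to 51 mm above the top of the safe; this point is on its axis, 34 mm above the top (159 mm above the bench).
- dial1 (a joint): The left dial as seen from the robot, rad, endless: 0 (or a full turn) with its white pointer at the red tick (number 0, at the safe's +x side); grows clockwise from above, 0.6283 per number; 0 to 9 stand on the fixed white face round it. Its code number is 4: 2.513 rad, within 0.12. Turns either way (0.04 N m), stays where left.
- dial1_grip (a point): Centre of the left dial's round black knob, on its upright axis: 38 mm across, 26 mm high, from 22.5 to 48.5 mm above the top of the safe; this point half-way up, 160.5 mm above the bench. A white line on its top points from the axis to the number. Turn it gripped from above.
- dial2 (a joint): The middle dial as seen from the robot, rad, endless: 0 (or a full turn) with its white pointer at the red tick (number 0, at the safe's +x side); grows clockwise from above, 0.6283 per number; 0 to 9 stand on the fixed white face round it. Its code number is 7: 4.398 rad, within 0.12. Turns either way (0.04 N m), stays where left.
- dial2_grip (a point): Centre of the middle dial's round black knob, on its upright axis: 38 mm across, 26 mm high, from 22.5 to 48.5 mm above the top of the safe; this point half-way up, 160.5 mm above the bench. A white line on its top points from the axis to the number. Turn it gripped from above.
- dial3 (a joint): The right dial as seen from the robot, rad, endless: 0 (or a full turn) with its white pointer at the red tick (number 0, at the safe's +x side); grows clockwise from above, 0.6283 per number; 0 to 9 stand on the fixed white face round it. Its code number is 2: 1.257 rad, within 0.12. Turns either way (0.04 N m), stays where left.
- dial3_grip (a point): Centre of the right dial's round black knob, on its upright axis: 38 mm across, 26 mm high, from 22.5 to 48.5 mm above the top of the safe; this point half-way up, 160.5 mm above the bench. A white line on its top points from the axis to the number. Turn it gripped from above.
- bottle_a_mid (a point): Centre, half-way up, of an amber reagent bottle with a violet band on its white label (absent in some starts): round, 44 mm across up to 52 mm height, black screw cap 33 mm across above that, 74 mm tall, 0.11 kg; z along its axis. Starts upright on the bench, to the left of the safe.
- bottle_b_mid (a point): Centre, half-way up, of an amber reagent bottle with a blue band on its white label (absent in some starts): round, 44 mm across up to 52 mm height, black screw cap 33 mm across above that, 74 mm tall, 0.11 kg; z along its axis. Starts upright on the bench, to the left of the safe.
- bottle_c_mid (a point): Centre, half-way up, of an amber reagent bottle with a green band on its white label (absent in some starts): round, 44 mm across up to 52 mm height, black screw cap 33 mm across above that, 74 mm tall, 0.11 kg; z along its axis. Starts upright on the bench, to the left of the safe.
- bottle_d_mid (a point): Centre, half-way up, of an amber reagent bottle with a red band on its white label (absent in some starts): round, 44 mm across up to 52 mm height, black screw cap 33 mm across above that, 74 mm tall, 0.11 kg; z along its axis. Starts upright on the bench, to the left of the safe.
- dish_red_mid (a point): Centre of a closed culture dish with dark red contents, 60 mm across, 14 mm high: not to be disturbed.
- dish_pale_mid (a point): Centre of a closed culture dish with pale yellow contents, 60 mm across, 14 mm high: not to be disturbed.
- dropper_mid (a point): A point 30 mm up the axis of a pink dropper bottle, 40 mm across, 80 mm tall: not to be disturbed.
- jar: Clear jar with a yellow lid, 74 mm across, 110 mm tall, right of the safe; origin under its middle: not to be disturbed.
- cup: Paper-white cup, 76 mm across, 90 mm tall, right of the safe; origin under its middle: not to be disturbed.

How it is judged:
By the outcome, as a careful person would: the job done as asked, in the order asked, and still so for the second after the job is handed in, with the robot touching nothing.
Of bottle_a, bottle_b, bottle_c, bottle_d only 2 to 4 are there at a start; the rules pass over those that are not, and their reading is None.
At some moment in a run one of bottle_a, bottle_b, bottle_c, bottle_d may be knocked a few centimetres aside while the robot is not near it.
It also fails if it takes over 210 s, if anything falls off the work surface, if the arm or the gripper's body presses on something with over 40 N, if the wrist force passes 120 N, or if a joint passes its speed limit or range.

## Working session

There is one attempt and no reset: what is moved stays moved. The work goes in short steps, Python scripts to look and compute and a tool call to move; the robot and the scene stay as the last step left them, time stands still between calls to the robot, and variables do not carry over. Pictures are saved under pics/ and viewed, about 12 in all and at most 16, crops included, and the job is handed in when it is done.

Besides the shell and the picture viewer there is one more tool, called after "Request:" in YAML: its name, and indented under it one key for each argument. send_rows: Moves the arm, as the interface text tells. Its arguments: {"type":"object","properties":{"plan":{"type":"array"}},"required":["plan"]}

```bash
ls; mkdir -p pics
cat > h.py <<'E'
from plant import *
import numpy as np, cv2
from scipy.spatial.transform import Rotation as Ro
def snap(n,f):
    m=camera_model(n); im=read_camera(n); cv2.imwrite('pics/'+f+'.png',im[:,:,::-1]); return im,m
def ray(m,u,v):
    f=210/np.tan(np.radians(m['vfov'])/2)
    d=np.array([(u-m['cx'])/f,(v-m['cy'])/f]); s=d.copy()
    for _ in range(20): s=d/(1+m['k1']*(s@s))
    R=np.array(m['R']);t=np.array(m['t'])
    return -R.T@t, R.T@np.r_[s,1]
def onz(m,u,v,z):
    o,d=ray(m,u,v); return o+d*(z-o[2])/d[2]
def proj(m,X):
    f=210/np.tan(np.radians(m['vfov'])/2)
    c=np.array(m['R'])@np.array(X)+np.array(m['t']); s=c[:2]/c[2]; s=s*(1+m['k1']*(s@s))
    return np.r_[m['cx'],m['cy']]+f*s
E
python3 - <<'E'
from h import *
s=read_state(); print({k:np.round(v,3) for k,v in s.items()})
print(Ro.from_quat(s['tool_rot']).as_matrix().round(3))
for n in ('scene','side','wrist'):
    im,m=snap(n,n+'0'); print(n,m['vfov'],m['k1'],(-np.array(m['R']).T@m['t']).round(3))
E
```

```text
pics
{'time': np.float64(0.0), 'qpos': array([ 1.224,  0.384,  0.044,  1.6  , -0.018,  1.161, -0.05 ]), 'dq': array([-0.001,  0.001, -0.   ,  0.   ,  0.002,  0.   , -0.001]), 'joint_torque': array([-0.0000e+00, -4.3347e+01,  1.0240e+00, -2.4951e+01,  1.1000e-02,
        1.1000e-02,  0.0000e+00]), 'eef_pos': array([ 0.16 , -0.629,  0.241]), 'tool_rot': array([-0.558,  0.435, -0.433,  0.559]), 'wrist_force': array([0.103, 0.077, 0.002]), 'wrist_torque': array([ 0.039,  0.016, -0.036]), 'grip_width': np.float64(1.0)}
[[ 0.246 -0.001  0.969]
 [-0.969  0.003  0.246]
 [-0.003 -1.    -0.   ]]
scene 52.46255490342992 0.0440108178735338 [ 1.273 -0.883  0.86 ]
side 49.93687333494191 0.0347458838276794 [0.098 0.888 1.065]
wrist 69.98094577677494 0.017248709810905448 [ 0.224 -0.614  0.373]
```

View pics/scene0.png

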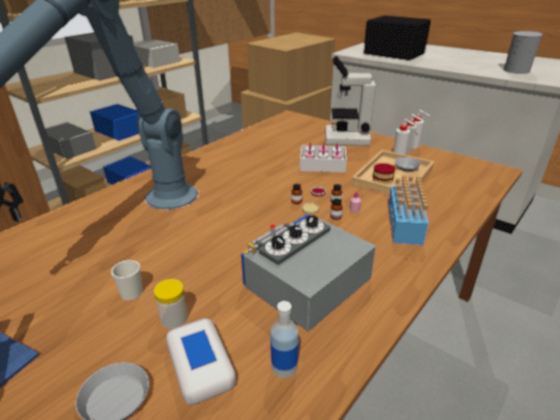

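View pics/side0.png

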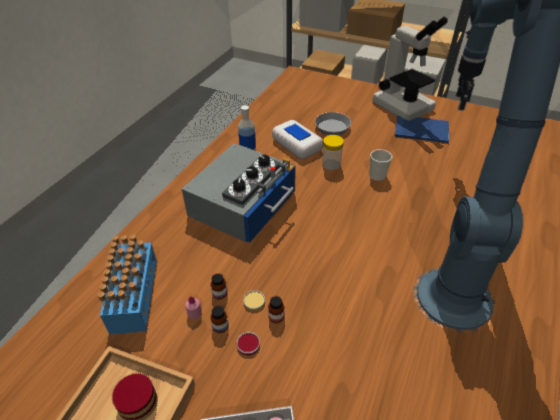

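Run:
```python
import cv2,numpy as np
a=cv2.imread('pics/side0.png');b=cv2.imread('pics/scene0.png')
A=cv2.resize(a[140:240,180:305],None,fx=4,fy=4,interpolation=2) #500x400
B=cv2.resize(a[265:365,180:305],None,fx=2.4,fy=2.4,interpolation=2) # 300x240
C=cv2.resize(b[205:275,235:335],None,fx=3,fy=3,interpolation=2)
o=np.zeros((600,800,3),np.uint8); o[:400,:500]=A;o[:240,500:]=B;o[240:450,500:]=C; cv2.imwrite('pics/c0.png',o)
```

```text
(no output)
```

View pics/c0.png

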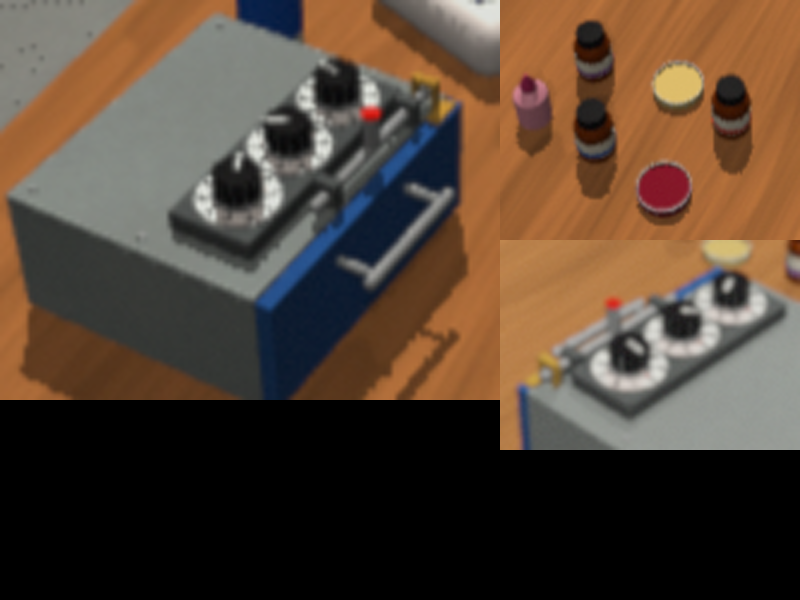

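Run:
```python
from h import *
m=camera_model('side')
for n,u,v,z in [('violet',218.3,277.5,.074),('blue',218.8,310,.074),('red',276.3,300.4,.074),('d1',239.5,183,.1735),('d2',252.5,170.5,.1735),('d3',264.5,158,.1735),('cap',272.8,168,.177),('h1',272.5,210.5,.103),('h2',291.7,188,.103),('pale',254.5,300,.014),('redd',248.3,342.5,.014),('drop',193.5,299,.08),('jar',333,142,.11),('cup',380,156,.09)]:
    print(n,onz(m,u,v,z)[:2].round(3))
# scene dials check
m=camera_model('scene')
for n,u,v,z in [('d3',235+128/3,205+105/3,.1735),('d2',235+183/3,205+72/3,.1735),('d1',235+232/3,205+42/3,.1735),('cap',235+113/3,205+62/3,.177)]:
    print(n,onz(m,u,v,z)[:2].round(3))
```

```text
violet [0.598 0.273]
blue [0.541 0.362]
red [0.42  0.271]
d1 [ 0.68  -0.004]
d2 [ 0.673 -0.075]
d3 [ 0.669 -0.149]
cap [ 0.619 -0.11 ]
h1 [ 0.568 -0.004]
h2 [ 0.559 -0.125]
pale [0.495 0.259]
redd [0.447 0.382]
drop [0.616 0.365]
jar [ 0.528 -0.413]
cup [ 0.355 -0.43 ]
d3 [ 0.674 -0.153]
d2 [ 0.682 -0.079]
d1 [ 0.688 -0.008]
cap [ 0.622 -0.111]
```

Request:
send_rows:
  plan:
    - [-0.024,-0.012,0.0377,0,0.3]
    - [-0.024,-0.012,0.0377,0,0.3]
    - [-0.024,-0.012,0.0377,0,0.3]
    - [-0.024,-0.012,0.0377,0,0.3]
    - [-0.024,-0.012,0.0377,0,0.3]

```text
time: 0.78
eef_pos: [0.3139, -0.4659, 0.3023]
tool_rot: [-0.558, 0.434, -0.434, 0.558]
wrist_force: [-0.0, -0.8, 0.0]
grip_width: 0.65
```

Request:
send_rows:
  plan:
    - [-0.024,0,0.0377,0,0.3]
    - [-0.024,0,0.0377,0,0.3]
    - [-0.024,0,0.0377,0,0.3]
    - [-0.024,0,0.0377,0,0.3]
    - [-0.024,0,0.0377,0,0.3]

```text
time: 1.4
eef_pos: [0.4669, -0.3033, 0.302]
tool_rot: [0.558, -0.434, 0.434, -0.558]
wrist_force: [-0.1, 0.1, -0.5]
grip_width: 0.649
```

Request:
send_rows:
  plan:
    - [-0.024,0,0.0377,0,0.3]
    - [-0.024,0,0.0377,0,0.3]
    - [-0.024,0,0.0377,0,0.3]
    - [-0.024,0,0.0377,0,0.3]
    - [-0.024,0,0.0377,0,0.3]

```text
time: 2.02
eef_pos: [0.62, -0.1409, 0.3018]
tool_rot: [0.558, -0.434, 0.434, -0.558]
wrist_force: [-0.2, -1.1, -0.2]
grip_width: 0.65
```

Request:
send_rows:
  plan:
    - [0,0,0,-0.155,0.3]
    - [0,0,0,-0.155,0.3]
    - [0,0,0,-0.155,0.3]
    - [0,0,0,-0.155,0.3]
    - [0,0,0,-0.155,0.3]

```text
time: 2.65
eef_pos: [0.6191, -0.1419, 0.3017]
tool_rot: [0.681, -0.19, 0.189, -0.681]
wrist_force: [0.4, 0.3, -0.9]
grip_width: 0.651
```

Request:
send_rows:
  plan:
    - [0,0,0,-0.155,0.3]
    - [0,0,0,-0.155,0.3]
    - [0,0,0,-0.155,0.3]
    - [0,0,0,0,0.3]
    - [0,0,0,0,0.3]

```text
time: 3.28
eef_pos: [0.6193, -0.1419, 0.302]
tool_rot: [-0.706, 0.03, -0.03, 0.707]
wrist_force: [0.2, 0.2, -0.5]
grip_width: 0.651
```

```bash
cat >> h.py <<'E'
def pose():
    s=read_state(); M=Ro.from_quat(s['tool_rot']).as_matrix(); return np.array(s['eef_pos']),M,np.arctan2(M[1,0],M[0,0])
def go(x,y,z,yaw=None):
    p,M,a=pose(); d=M.T@(np.r_[x,y,z]-p)
    print('tool shift',d.round(4),'turn',None if yaw is None else round(-(((yaw-a)+np.pi)%(2*np.pi)-np.pi),3))
E
python3 - <<'E'
from h import *
p,M,a=pose(); print(p,a,read_state()['grip_width'],M.round(3))
im,m=snap('wrist','w1')
print(m['R'].round(2) if hasattr(m['R'],'round') else m['R'])
E
```

```text
[ 0.61932092 -0.14188535  0.30199032] -0.0842714919074767 0.6511217034862364 [[ 0.996 -0.     0.084]
 [-0.084  0.     0.996]
 [-0.001 -1.     0.   ]]
[[ 1.   -0.08 -0.  ]
 [-0.08 -0.96  0.26]
 [-0.02 -0.26 -0.97]]
```

View pics/w1.png

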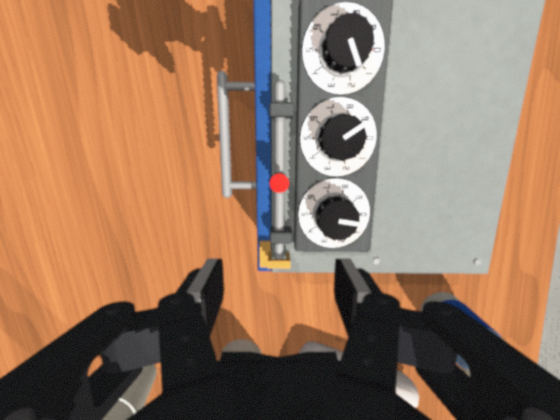

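```bash
cat >> h.py <<'E'
def dials(im,m,cs,yaw=-0.083,r=17):
    g=im.min(2)
    for u,v in cs:
        # black knob component near u,v
        blk=(im.max(2)<75).astype(np.uint8); win=np.zeros_like(blk); cv2.circle(win,(int(u),int(v)),r+14,1,-1)
        top=np.zeros_like(blk); cv2.circle(top,(int(u),int(v)),r,1,-1)
        ys,xs=np.nonzero(top*(g>140))
        P=np.array([onz(m,x,y,.1737)[:2] for x,y in zip(xs,ys)])
        c=P.mean(0); w=np.linalg.svd(P-c)[2][0]
        print((u,v),len(P),'ctr',onz(m,u,v,.1735)[:2].round(4),'line mean',c.round(4),'ext',np.ptp((P-c)@w).round(4),'pm dir',w.round(3),'dial(line)',np.round((-(np.arctan2(w[1],w[0])-yaw))%np.pi,3))
E
python3 - <<'E'
from h import *
im=cv2.imread('pics/w1.png')[:,:,::-1]; m=camera_model('wrist')
dials(im,m,[(350,40),(343,136),(339,218)])
for n,u,v,z in [('cap',279,183,.177),('h1',222,76,.1035),('h2',227,192,.1035)]: print(n,onz(m,u,v,z).round(4))
for x,y in [(300,42),(386,42),(301,136),(378,136),(299,216),(370,216)]: print(onz(m,x,y,.146)[:2].round(4))
E
```

```text
(350, 40) 123 ctr [ 0.6865 -0.0082] line mean [ 0.6884 -0.0132] ext 0.0139 pm dir [ 0.353 -0.936] dial(line) 1.127
(343, 136) 103 ctr [ 0.6793 -0.0786] line mean [ 0.6856 -0.0767] ext 0.0143 pm dir [-0.874 -0.486] dial(line) 2.551
(339, 218) 93 ctr [ 0.6738 -0.1489] line mean [ 0.6804 -0.1532] ext 0.0154 pm dir [ 0.971 -0.237] dial(line) 0.156
cap [ 0.6229 -0.1126  0.177 ]
h1 [ 0.5741 -0.0107  0.1035]
h2 [ 0.5637 -0.1279  0.1035]
[0.6505 0.0013]
[ 0.7233 -0.0052]
[ 0.6465 -0.0754]
[ 0.717  -0.0815]
[ 0.6396 -0.1511]
[ 0.7094 -0.157 ]
```

Request:
send_rows:
  plan:
    - [0.0107,0,0.028,0,0.3]
    - [0.0107,0,0.028,0,0.3]
    - [0.0107,0,0.028,0,0.3]
    - [0.0107,0,0.028,0,0.3]
    - [0.0107,0,0.028,0,0.3]

```text
time: 3.95
eef_pos: [0.6846, -0.0059, 0.3022]
tool_rot: [0.707, -0.03, 0.03, -0.706]
wrist_force: [0.1, -0.6, 0.5]
grip_width: 0.648
```

Request:
send_rows:
  plan:
    - [0,0.04,0,0,0.3]
    - [0,0.04,0,0,0.3]
    - [0,0.03,0,0,0.3]
    - [0,0.02,0,0,0.3]
    - [0,0.01,0,0,0.3]

```text
time: 4.58
eef_pos: [0.6839, -0.0068, 0.1611]
tool_rot: [0.707, -0.03, 0.029, -0.706]
wrist_force: [0.2, 0.6, -0.3]
grip_width: 0.654
```

Request:
send_rows:
  plan:
    - [0,0,0,0,-1]
    - [0,0,0,0,-1]
    - [0,0,0,0,-1]
    - [0,0,0,0,-1]
    - [0,0,0,0,-1]

```text
time: 5.2
eef_pos: [0.6855, -0.0068, 0.1629]
tool_rot: [-0.706, 0.028, -0.03, 0.707]
wrist_force: [5.9, -0.1, -6.5]
grip_width: 0.421
```

Run:
```python
from h import *
go(0.6846,-0.0068,.162,-.088); s=read_state();print(s['grip_width']*85,s['wrist_force'],s['qpos'].round(2))
im,m=snap('wrist','w2')
```

```text
tool shift [-0.0009  0.0008 -0.    ] turn 0.006
35.752146432108944 [ 5.85311924 -0.05161272 -6.54845617] [ 0.34  0.58 -0.54  1.55  0.32  1.1  -0.36]
```

View pics/w2.png

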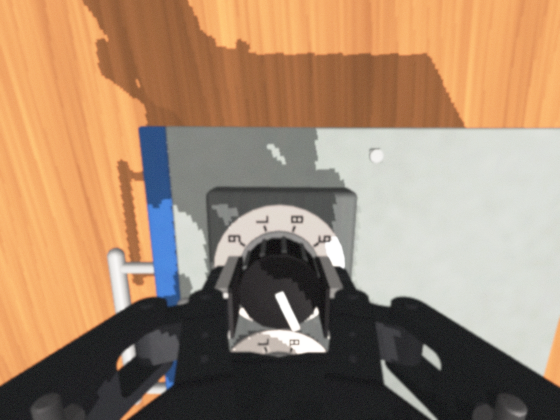

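Run:
```python
from h import *
im=cv2.imread('pics/w2.png')[:,:,::-1]; m=camera_model('wrist')
dials(im,m,[(288,311)],-.088,20)
dials(im,m,[(288,311)],-.088,24)
```

```text
(288, 311) 407 ctr [ 0.6897 -0.0172] line mean [ 0.6894 -0.0175] ext 0.02 pm dir [ 0.299 -0.954] dial(line) 1.179
(288, 311) 537 ctr [ 0.6897 -0.0172] line mean [ 0.6896 -0.0192] ext 0.0228 pm dir [ 0.214 -0.977] dial(line) 1.267
```

Request:
send_rows:
  plan:
    - [0,0,0,0.173,-1]
    - [0,0,0,0.173,-1]
    - [0,0,0,0.173,-1]
    - [0,0,0,0.173,-1]
    - [0,0,0,0.173,-1]

```text
time: 5.88
eef_pos: [0.6858, -0.0068, 0.1628]
tool_rot: [-0.628, 0.323, -0.325, 0.629]
wrist_force: [5.8, -0.7, -5.6]
grip_width: 0.422
```

Request:
send_rows:
  plan:
    - [0,0,0,0.173,-1]
    - [0,0,0,0.173,-1]
    - [0,0,0,0.173,-1]
    - [0,0,0,0,-1]
    - [0,0,0,0,-1]

```text
time: 6.5
eef_pos: [0.6859, -0.007, 0.1628]
tool_rot: [-0.524, 0.472, -0.474, 0.526]
wrist_force: [5.6, -2.3, -5.9]
grip_width: 0.42
```

Run:
```python
from h import *
im,m=snap('wrist','w3'); print(pose()[2], read_state()['wrist_force'],read_state()['wrist_torque'])
# camera rotated with the tool: pointer should sit at the same pixels
dials(im,m,[(288,311)],-.088,24)
```

```text
-1.4665527875738407 [ 6.00873529 -0.61450187 -7.25029915] [-0.02359338 -1.19528106 -0.01140928]
(288, 311) 437 ctr [ 0.6777 -0.0129] line mean [ 0.6746 -0.0134] ext 0.0219 pm dir [-0.939 -0.343] dial(line) 2.703
```

```bash
cat >> h.py <<'E'
def pointer(im,m,u,v,yaw=-.088,th=170):
    n,L,S,C=cv2.connectedComponentsWithStats((im.min(2)>th).astype(np.uint8))
    d=[np.hypot(*(C[i]-[u,v])) if 15<S[i,4]<500 else 1e9 for i in range(n)]; i=int(np.argmin(d))
    ys,xs=np.nonzero(L==i); P=np.array([onz(m,x,y,.1737)[:2] for x,y in zip(xs,ys)]); c=P.mean(0); w=np.linalg.svd(P-c)[2][0]
    print('pix',C[i].round(1),S[i],'mean',c.round(4),'ext',np.ptp((P-c)@w).round(4),'dial mod pi',round((-(np.arctan2(w[1],w[0])-yaw))%np.pi,3))
E
python3 - <<'E'
from h import *
m=camera_model('wrist')
im=cv2.imread('pics/w3.png')[:,:,::-1]
pointer(im,m,288,311); pointer(im,m,288,311,th=130)
im=cv2.imread('pics/w2.png')[:,:,::-1]
pointer(im,m,288,311); pointer(im,m,288,311,th=130)  # add tool turn; here yields angle offset by 1.384
E
```

```text
pix [313.8 313.9] [308 308  11  12  54] mean [ 0.6775 -0.0247] ext 0.0066 dial mod pi 0.419
pix [312.5 315.2] [303 307  16  16  88] mean [ 0.6768 -0.0242] ext 0.0095 dial mod pi 0.514
pix [313.8 314.1] [308 308  11  12  54] mean [ 0.6775 -0.0247] ext 0.0066 dial mod pi 0.446
pix [313.3 316.2] [305 307  14  17 115] mean [ 0.6763 -0.0246] ext 0.009 dial mod pi 0.257
```

Request:
send_rows:
  plan:
    - [0,0,0,0,0.3]
    - [0,0,0,0,0.3]
    - [0,0,0,0,0.3]
    - [0,-0.03,0,0,0.3]
    - [0,-0.03,0,0,0.3]

```text
time: 7.18
eef_pos: [0.6836, -0.0064, 0.2227]
tool_rot: [0.526, -0.473, 0.473, -0.525]
wrist_force: [0.8, -0.6, -0.8]
grip_width: 0.648
```

Request:
send_rows:
  plan:
    - [0.0235,0,-0.005,0,0.3]
    - [0.0235,0,-0.005,0,0.3]
    - [0.0235,0,-0.005,0,0.3]
    - [0,0.03,0,0,0.3]
    - [0,0.03,0,0,0.3]

```text
time: 7.8
eef_pos: [0.6759, -0.0812, 0.161]
tool_rot: [0.525, -0.474, 0.474, -0.524]
wrist_force: [0.3, 0.0, 0.3]
grip_width: 0.654
```

Request:
send_rows:
  plan:
    - [0,0,0,0,-1]
    - [0,0,0,0,-1]
    - [0,0,0,0,-1]
    - [0,0,0,0,-1]
    - [0,0,0,-0.161,-1]

```text
time: 8.43
eef_pos: [0.6732, -0.0806, 0.1586]
tool_rot: [0.565, -0.43, 0.427, -0.56]
wrist_force: [-1.8, -3.8, -20.4]
grip_width: 0.424
```

Request:
send_rows:
  plan:
    - [0,0,0,-0.161,-1]
    - [0,0,0,-0.161,-1]
    - [0,0,0,-0.161,-1]
    - [0,0,0,-0.161,-1]
    - [0,0,0,-0.161,-1]

```text
time: 9.05
eef_pos: [0.6763, -0.0845, 0.1586]
tool_rot: [0.687, -0.174, 0.175, -0.683]
wrist_force: [5.0, -6.5, -26.0]
grip_width: 0.425
```

Request:
send_rows:
  plan:
    - [0,0,0,-0.161,-1]
    - [0,0,0,-0.161,-1]
    - [0,0,0,0,-1]
    - [0,0,0,0,-1]
    - [0,0,0,0,0.3]

```text
time: 9.68
eef_pos: [0.6799, -0.0801, 0.1649]
tool_rot: [-0.704, 0.061, -0.066, 0.704]
wrist_force: [0.1, 0.5, 1.1]
grip_width: 0.622
```

Request:
send_rows:
  plan:
    - [0,0,0,0,0.3]
    - [0,0,0,0,0.3]
    - [0,-0.03,0,0,0.3]
    - [0,-0.03,0,0,0.3]
    - [0,0,0,0,0.3]

```text
time: 10.3
eef_pos: [0.6801, -0.0772, 0.2282]
tool_rot: [-0.704, 0.059, -0.066, 0.705]
wrist_force: [0.5, 1.0, -0.3]
grip_width: 0.649
```

Run:
```python
from h import *
print(pose()); go(0.672,-.150,.222)
```

```text
(array([ 0.68013006, -0.07720031,  0.22816427]), array([[ 9.84308046e-01,  1.05149843e-02,  1.76145126e-01],
       [-1.76151100e-01, -3.62532882e-04,  9.84363072e-01],
       [ 1.04144207e-02, -9.99944650e-01,  1.49538202e-03]]), np.float64(-0.17708473729594276))
tool shift [ 0.0048  0.0061 -0.0731] turn None
```

Request:
send_rows:
  plan:
    - [0.0016,0,-0.0243,0,0.3]
    - [0.0016,0,-0.0243,0,0.3]
    - [0.0016,0,-0.0243,0,0.3]
    - [0,0.035,0,0,0.3]
    - [0,0.03,0,0,0.3]

```text
time: 10.92
eef_pos: [0.6686, -0.1514, 0.1566]
tool_rot: [0.704, -0.063, 0.063, -0.704]
wrist_force: [0.9, 1.0, -0.2]
grip_width: 0.65
```

Request:
send_rows:
  plan:
    - [0,0,0,0,-1]
    - [0,0,0,0,-1]
    - [0,0,0,0,-1]
    - [0,0,0,0,-1]
    - [0,0,0,0,-1]

```text
time: 11.55
eef_pos: [0.6723, -0.1516, 0.1567]
tool_rot: [-0.704, 0.059, -0.066, 0.704]
wrist_force: [10.8, -2.3, -10.0]
grip_width: 0.428
```

Request:
send_rows:
  plan:
    - [0,0,0,0.158,-1]
    - [0,0,0,0.158,-1]
    - [0,0,0,0.158,-1]
    - [0,0,0,0.158,-1]
    - [0,0,0,0.158,-1]

```text
time: 12.18
eef_pos: [0.6718, -0.1511, 0.1567]
tool_rot: [-0.624, 0.328, -0.333, 0.626]
wrist_force: [7.9, -2.4, -9.5]
grip_width: 0.427
```

Request:
send_rows:
  plan:
    - [0,0,0,0.158,-1]
    - [0,0,0,0.158,-1]
    - [0,0,0,0,-1]
    - [0,0,0,0,-1]
    - [0,0,0,0,0.3]

```text
time: 12.8
eef_pos: [0.6686, -0.1504, 0.157]
tool_rot: [-0.566, 0.423, -0.423, 0.567]
wrist_force: [0.5, 0.9, -0.5]
grip_width: 0.621
```

Request:
send_rows:
  plan:
    - [0,0,0,0,0.3]
    - [0,0,0,0,0.3]
    - [0,-0.035,0,0,0.3]
    - [0,-0.035,0,0,0.3]
    - [0,-0.035,0,0,0.3]

```text
time: 13.42
eef_pos: [0.6683, -0.1508, 0.2637]
tool_rot: [-0.566, 0.423, -0.423, 0.566]
wrist_force: [0.5, -0.5, 0.4]
grip_width: 0.649
```

Run:
```python
from h import *
print(pose()); go(0.62,-.145,.30,-.088)
```

```text
(array([ 0.66829648, -0.1507528 ,  0.26366592]), array([[ 2.83149426e-01, -4.15438117e-05,  9.59075806e-01],
       [-9.59075804e-01,  6.11975126e-05,  2.83149428e-01],
       [-7.04561602e-05, -9.99999997e-01, -2.25156241e-05]]), np.float64(-1.283719988303468))
tool shift [-0.0192 -0.0363 -0.0447] turn -1.196
```

Request:
send_rows:
  plan:
    - [-0.01,-0.018,-0.0225,0,0.3]
    - [-0.01,-0.018,-0.0225,0,0.3]
    - [0,0,0,-0.171,0.3]
    - [0,0,0,-0.171,0.3]
    - [0,0,0,-0.171,0.3]

```text
time: 14.05
eef_pos: [0.6195, -0.1443, 0.2989]
tool_rot: [0.656, -0.264, 0.264, -0.656]
wrist_force: [0.0, -0.2, 0.8]
grip_width: 0.649
```

Request:
send_rows:
  plan:
    - [0,0,0,-0.171,0.3]
    - [0,0,0,-0.171,0.3]
    - [0,0,0,-0.171,0.3]
    - [0,0,0,-0.171,0.3]
    - [0,0,0,0,0.3]

```text
time: 14.68
eef_pos: [0.6195, -0.1444, 0.2986]
tool_rot: [-0.706, 0.031, -0.031, 0.706]
wrist_force: [0.3, -0.5, -0.0]
grip_width: 0.652
```

Run:
```python
from h import *
print(pose()[0],pose()[2])
im,m=snap('wrist','w4')
for y in (-.008,-.0785,-.150):
  print(proj(m,[.679+.088*(y+.0785),y,.1735]).round(1))
cv2.imwrite('pics/w4c.png',cv2.resize(im[:270,200:420,::-1],None,fx=2.2,fy=2.2,interpolation=2))
```

```text
[ 0.61953965 -0.14442297  0.29855375] -0.08890283595536537
[348.1  34.1]
[342.7 132.3]
[338.2 217.2]
```

View pics/w4c.png

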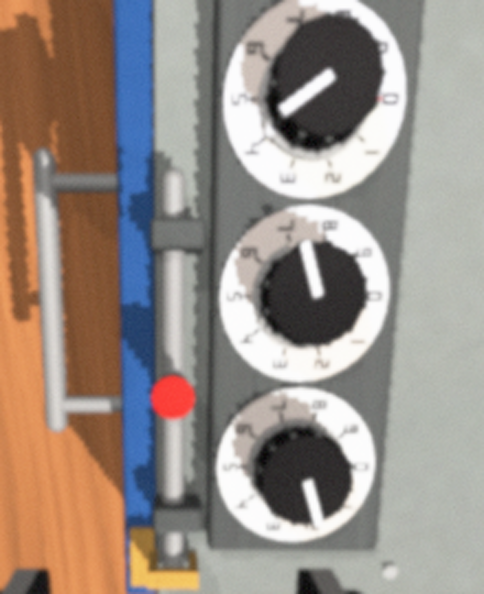

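```bash
cat >> h.py <<'E'
def ang(m,a,b,yaw=-.088,z=.1737):
    A,B=onz(m,*a,z),onz(m,*b,z); d=B-A; r=(-(np.arctan2(d[1],d[0])-yaw))%(2*np.pi); return A[:2].round(4),B[:2].round(4),round(r,3)
E
python3 - <<'E'
from h import *
m=camera_model('wrist'); im=cv2.imread('pics/w4.png')[:,:,::-1]
f=lambda x,y:(200+(x-.6)/2.2,(y-.6)/2.2)
for a,b,t in [((335,75),(280,110),2.513),((318,298),(305,243),4.398),((307,480),(319,525),1.257)]: print(ang(m,f(*a),f(*b)),t)
for u,v in [f(307,92),f(311,270),f(313,502)]:pointer(im,m,u,v,th=110)
for u,v in [f(307,92),f(311,270),f(313,502)]:dials(im,m,[(u,v)],-.088,14)
c=f(172,397); print('cap',onz(m,*c,.177))
E
```

```text
(array([ 0.6883, -0.0082]), array([ 0.6691, -0.0171]), np.float64(2.621)) 2.513
(array([ 0.6803, -0.081 ]), array([ 0.6762, -0.0612]), np.float64(4.419)) 4.398
(array([ 0.6736, -0.1508]), array([ 0.6777, -0.1702]), np.float64(1.273)) 1.257
pix [339.2  41.5] [326  31  27  22 229] mean [ 0.6785 -0.0125] ext 0.0218 dial mod pi 2.547
pix [281.  105.5] [271 101  21  11 206] mean [ 0.6305 -0.0535] ext 0.0161 dial mod pi 0.012
pix [360.8 295.7] [358 292   8   9  46] mean [ 0.6909 -0.2287] ext 0.01 dial mod pi 1.94
(339.27272727272725, 41.54545454545455) 182 ctr [ 0.6786 -0.0124] line mean [ 0.6786 -0.0124] ext 0.0198 pm dir [-0.877 -0.48 ] dial(line) 2.553
(341.09090909090907, 122.45454545454544) 170 ctr [ 0.6781 -0.0708] line mean [ 0.678  -0.0697] ext 0.0214 pm dir [ 0.209 -0.978] dial(line) 1.272
(342.0, 227.90909090909088) 183 ctr [ 0.6757 -0.1603] line mean [ 0.6767 -0.1635] ext 0.0224 pm dir [ 0.285 -0.959] dial(line) 1.194
cap [ 0.62271395 -0.11229675  0.177     ]
```

Request:
send_rows:
  plan:
    - [0,0,0.0322,0.157,0]
    - [0,0,0,0.157,0]
    - [0,0,0,0.157,0]
    - [0,0,0,0.157,0]
    - [0,0,0,0.157,0]

```text
time: 15.35
eef_pos: [0.6224, -0.1122, 0.2984]
tool_rot: [0.64, -0.301, 0.301, -0.64]
wrist_force: [-0.1, 1.1, 0.9]
grip_width: 0.502
```

Request:
send_rows:
  plan:
    - [0,0,0,0.157,0]
    - [0,0,0,0.157,0]
    - [0,0,0,0.157,0]
    - [0,0,0,0.157,0]
    - [0,0,0,0.157,0]

```text
time: 15.98
eef_pos: [0.6224, -0.1122, 0.2984]
tool_rot: [0.476, -0.523, 0.523, -0.476]
wrist_force: [0.2, 0.2, -0.2]
grip_width: 0.499
```

Run:
```python
from h import *
print(pose()[0],pose()[2],read_state()['qpos'].round(2)); go(.6227,-.1123,.159,-.088-np.pi/2)
```

```text
[ 0.62244078 -0.11224086  0.29843425] -1.6647288079300306 [ 0.3   0.32 -0.24  1.57  0.08  1.26 -1.61]
tool shift [0.     0.1394 0.0003] turn -0.006
```

Request:
send_rows:
  plan:
    - [0,0.04,0,0,0]
    - [0,0.04,0,0,0]
    - [0,0.03,0,0,0]
    - [0,0.02,0,0,0]
    - [0,0.009,0,0,0]

```text
time: 16.6
eef_pos: [0.6221, -0.1123, 0.1583]
tool_rot: [-0.478, 0.522, -0.521, 0.477]
wrist_force: [-0.1, -0.1, 0.5]
grip_width: 0.494
```

Request:
send_rows:
  plan:
    - [0,0,0,0,-1]
    - [0,0,0,0,-1]
    - [0,0,0,0,-1]
    - [0,0,0,0,-1]
    - [0,0,0,0,-1]

```text
time: 17.23
eef_pos: [0.6235, -0.1121, 0.1607]
tool_rot: [0.477, -0.52, 0.522, -0.479]
wrist_force: [-0.4, 1.7, 4.6]
grip_width: 0.142
```

Request:
send_rows:
  plan:
    - [-0.004,0,0,0,-1]
    - [-0.004,0,0,0,-1]
    - [-0.004,0,0,0,-1]
    - [-0.004,0,0,0,-1]
    - [-0.004,0,0,0,-1]

```text
time: 17.85
eef_pos: [0.6251, -0.0946, 0.1607]
tool_rot: [0.478, -0.52, 0.523, -0.478]
wrist_force: [0.8, -2.1, 6.1]
grip_width: 0.141
```

Request:
send_rows:
  plan:
    - [-0.002,0,0,0,-1]
    - [-0.001,0,0,0,-1]
    - [0,0,0,0,-1]
    - [0,0,0,0,-1]
    - [0,0,0,0,-1]

```text
time: 18.48
eef_pos: [0.6251, -0.0941, 0.1607]
tool_rot: [0.478, -0.52, 0.524, -0.476]
wrist_force: [-0.1, -3.8, 5.5]
grip_width: 0.141
```

Request:
send_rows:
  plan:
    - [0,0,0,0,0.0]
    - [0,0,0,0,0]
    - [0,-0.04,0,0,0]
    - [0,-0.06,0,0,0]
    - [0,-0.06,0,0,0]

```text
time: 19.1
eef_pos: [0.6238, -0.0884, 0.3196]
tool_rot: [-0.479, 0.522, -0.52, 0.478]
wrist_force: [0.9, 0.1, 0.4]
grip_width: 0.499
```

Run:
```python
from h import *
print(pose()[0],pose()[2])
im,m=snap('wrist','w5'); snap('side','s5')
hsv=cv2.cvtColor(im,cv2.COLOR_RGB2HSV); k=((hsv[...,1]>180)&((hsv[...,0]<5)|(hsv[...,0]>174))&(hsv[...,2]>150))
ys,xs=np.nonzero(k);print(len(xs),onz(m,np.median(xs),np.median(ys),.177))
go(.567,-.069,.16,-.088)
```

```text
[ 0.62379848 -0.08844258  0.31962924] -1.6555362201799462
535 [0.54457233 0.19045453 0.177     ]
tool shift [-0.0142  0.1675 -0.0661] turn -1.568
```

Request:
send_rows:
  plan:
    - [-0.007,0,-0.033,0,-0.43]
    - [-0.007,0,-0.033,0,-0.43]
    - [0,0,0,-0.174,-0.43]
    - [0,0,0,-0.174,-0.43]
    - [0,0,0,-0.174,-0.43]

```text
time: 19.82
eef_pos: [0.5595, -0.0689, 0.3184]
tool_rot: [0.598, -0.378, 0.378, -0.598]
wrist_force: [-0.0, -0.5, -0.2]
grip_width: 0.282
```

Request:
send_rows:
  plan:
    - [0,0,0,-0.174,-0.43]
    - [0,0,0,-0.174,-0.43]
    - [0,0,0,-0.174,-0.43]
    - [0,0,0,-0.174,-0.43]
    - [0,0,0,-0.174,-0.43]

```text
time: 20.45
eef_pos: [0.5596, -0.069, 0.3183]
tool_rot: [-0.701, 0.091, -0.09, 0.701]
wrist_force: [-0.0, 0.5, -1.3]
grip_width: 0.288
```

Request:
send_rows:
  plan:
    - [0,0,0,-0.174,-0.43]
    - [0,0.04,0,0,-0.43]
    - [0,0.04,0,0,-0.43]
    - [0,0.04,0,0,-0.43]
    - [0,0.01,0,0,-0.43]

```text
time: 21.08
eef_pos: [0.557, -0.069, 0.1855]
tool_rot: [-0.706, 0.034, -0.029, 0.707]
wrist_force: [-0.6, -0.1, -0.4]
grip_width: 0.282
```

Run:
```python
from h import *
print(pose()[0],pose()[2],read_state()['grip_width']*85)
go(.5678,-.071,.093,-.088)
im,m=snap('wrist','w6')
```

```text
[ 0.55699092 -0.06901821  0.185507  ] -0.08983861907447757 23.983359936742694
tool shift [ 0.0116  0.0924 -0.0011] turn -0.002
```

View pics/w6.png

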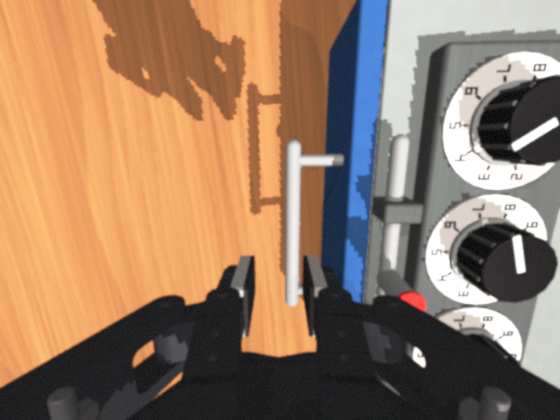

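Run:
```python
from h import *
m=camera_model('wrist')
A=onz(m,293,145,.1035);B=onz(m,291,302,.1035);print(A,B,(A+B)/2)
print(proj(m,[.5678,-.071,.1035]), proj(m,[.557,-.069,.1035]))
p,M,a=pose(); print(M.round(3))
```

```text
[ 0.57349917 -0.00859659  0.1035    ] [ 0.56243982 -0.12931768  0.1035    ] [ 0.56796949 -0.06895714  0.1035    ]
[291.90416811 231.63153796] [277.25558801 230.30457475]
[[ 0.996 -0.006  0.09 ]
 [-0.09   0.001  0.996]
 [-0.006 -1.     0.001]]
```

Handle confirmed at (0.568, -0.069), the bar at column 292. Move down and grip.

Request:
send_rows:
  plan:
    - [0.0112,0,0,0,-0.43]
    - [0,0.03,0,0,-0.43]
    - [0,0.03,0,0,-0.43]
    - [0,0.02,0,0,-0.43]
    - [0,0.01,0,0,-0.43]

```text
time: 21.75
eef_pos: [0.5722, -0.0703, 0.0994]
tool_rot: [-0.706, 0.031, -0.032, 0.707]
wrist_force: [-0.5, 0.7, 0.4]
grip_width: 0.282
```

Request:
send_rows:
  plan:
    - [0,0,0,0,-1]
    - [0,0,0,0,-1]
    - [0,0,0,0,-1]
    - [0,0,0,0,-1]
    - [0,0,0,0,-1]

```text
time: 22.38
eef_pos: [0.5669, -0.0698, 0.0987]
tool_rot: [-0.706, 0.035, -0.028, 0.706]
wrist_force: [-7.0, 2.9, 0.8]
grip_width: 0.099
```

Request:
send_rows:
  plan:
    - [-0.01,0,0,0,-1]
    - [-0.01,0,0,0,-1]
    - [-0.01,0,0,0,-1]
    - [-0.01,0,0,0,-1]
    - [-0.01,0,0,0,-1]

```text
time: 23.0
eef_pos: [0.5201, -0.0657, 0.0988]
tool_rot: [-0.706, 0.032, -0.032, 0.707]
wrist_force: [2.0, 3.5, -13.4]
grip_width: 0.098
```

Request:
send_rows:
  plan:
    - [-0.015,0,0,0,-1]
    - [-0.015,0,0,0,-1]
    - [-0.015,0,0,0,-1]
    - [-0.015,0,0,0,-1]
    - [-0.015,0,0,0,-1]

```text
time: 23.62
eef_pos: [0.4448, -0.0591, 0.0988]
tool_rot: [-0.706, 0.033, -0.032, 0.707]
wrist_force: [2.0, 4.8, -18.2]
grip_width: 0.103
```

Request:
send_rows:
  plan:
    - [-0.01,0,0,0,-1]
    - [-0.008,0,0,0,-1]
    - [-0.006,0,0,0,-1]
    - [-0.004,0,0,0,-1]
    - [0,0,0,0,-1]

```text
time: 24.25
eef_pos: [0.4174, -0.0566, 0.0988]
tool_rot: [-0.706, 0.033, -0.032, 0.707]
wrist_force: [1.0, 5.1, -19.8]
grip_width: 0.101
```

Request:
send_rows:
  plan:
    - [0,0,0,0,-0.43]
    - [0,0,0,0,-0.43]
    - [0,-0.04,0,0,-0.43]
    - [0,-0.06,0,0,-0.43]
    - [0,-0.06,0,0,-0.43]

```text
time: 24.88
eef_pos: [0.4196, -0.0579, 0.2633]
tool_rot: [0.707, -0.031, 0.034, -0.706]
wrist_force: [1.7, 0.1, -0.1]
grip_width: 0.288
```

Request:
send_rows:
  plan:
    - [0,-0.04,0,-0.157,0.4]
    - [0,-0.05,0,-0.157,0.4]
    - [0,0,0,-0.157,0.4]
    - [0,0,0,-0.157,0.4]
    - [0,0,0,-0.157,0.4]

```text
time: 25.5
eef_pos: [0.4195, -0.0579, 0.352]
tool_rot: [0.666, 0.243, -0.241, -0.663]
wrist_force: [-0.0, -0.1, -0.1]
grip_width: 0.703
```

Request:
send_rows:
  plan:
    - [0,0,0,-0.157,0.4]
    - [0,0,0,-0.157,0.4]
    - [0,0,0,-0.157,0.4]
    - [0,0,0,-0.157,0.4]
    - [0,0,0,-0.157,0.4]

```text
time: 26.12
eef_pos: [0.4194, -0.0579, 0.3518]
tool_rot: [0.523, 0.478, -0.477, -0.52]
wrist_force: [0.6, -0.4, 1.1]
grip_width: 0.698
```

Run:
```python
from h import *
print(pose()[0],pose()[2],read_state()['qpos'].round(2))
go(.50,.30,.36,1.483)
```

```text
[ 0.41940493 -0.05791449  0.35175236] 1.4831951430020434 [ 0.38 -0.14 -0.31  1.95 -0.04  1.32  1.57]
tool shift [ 0.3636 -0.0086 -0.049 ] turn 0.0
```

Request:
send_rows:
  plan:
    - [0.045,0,-0.006,0,0.4]
    - [0.045,0,-0.006,0,0.4]
    - [0.045,0,-0.006,0,0.4]
    - [0.045,0,-0.006,0,0.4]
    - [0.045,0,-0.006,0,0.4]

```text
time: 26.75
eef_pos: [0.4707, 0.1649, 0.3519]
tool_rot: [0.524, 0.477, -0.475, -0.521]
wrist_force: [0.2, 0.3, -0.6]
grip_width: 0.697
```

Request:
send_rows:
  plan:
    - [0.045,0,-0.006,0,0.4]
    - [0.045,0,-0.006,0,0.4]
    - [0.045,0,-0.006,0,0.4]
    - [0,0,0,0,0.4]
    - [0,0,0,0,0.4]

```text
time: 27.38
eef_pos: [0.5005, 0.2961, 0.3506]
tool_rot: [0.523, 0.477, -0.476, -0.522]
wrist_force: [1.6, -0.6, 0.2]
grip_width: 0.702
```

Run:
```python
from h import *
print(pose()[0],pose()[2])
im,m=snap('wrist','w7')
for n,x,y in [('v',.598,.273),('b',.541,.362),('r',.42,.271)]: print(n,proj(m,[x,y,.074]).round(0))
```

```text
[0.50052481 0.29611533 0.35060916] 1.4776931564987208
v [270. 256.]
b [329. 213.]
r [254. 129.]
```

View pics/w7.png

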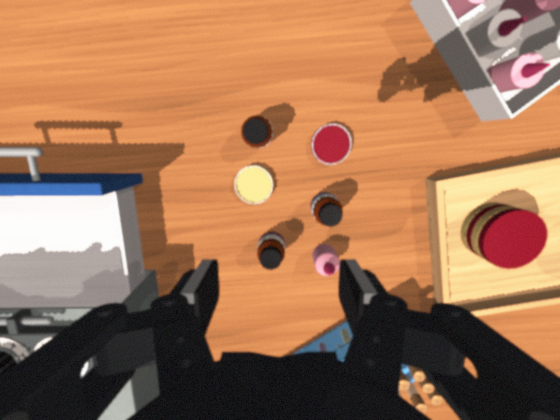

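```bash
cat >> h.py <<'E'
def cap(im,m,x,y,z=.074,r=20,zb=0):
    u,v=proj(m,[x,y,z]); k=(im.max(2)<48).astype(np.uint8); w=np.zeros_like(k); cv2.circle(w,(int(u),int(v)),r,1,-1)
    n,L,S,C=cv2.connectedComponentsWithStats(k*w); i=1+int(np.argmax(S[1:,4])); c=C[i]
    return c.round(1),S[i][2:],onz(m,c[0],c[1],z)[:2].round(4)
E
python3 - <<'E'
from h import *
m=camera_model('wrist');im=cv2.imread('pics/w7.png')[:,:,::-1]
for n,x,y in [('v',.598,.273),('b',.541,.362),('r',.42,.271)]: print(n,*cap(im,m,x,y))
for n,u,v in [('pale',254,184),('redd',332,144)]: print(n,onz(m,u,v,.014))
print('drop',onz(m,330,268,.08))
ms=camera_model('side');ims=cv2.imread('pics/side0.png')[:,:,::-1]
for n,x,y in [('v',.598,.273),('b',.541,.362),('r',.42,.271)]: print(n,*cap(ims,ms,x,y,r=10))
E
```

```text
v [270.1 255.6] [ 20  21 241] [0.5968 0.273 ]
b [326.2 206.6] [18 13 67] [0.5315 0.3581]
r [255.  130.7] [ 22  23 264] [0.4219 0.2712]
pale [0.4988839  0.25607489 0.014     ]
redd [0.44999804 0.38030079 0.014     ]
drop [0.62163092 0.35785292 0.08      ]
v [217.4 280.2] [ 12  11 105] [0.5951 0.2817]
b [217.8 312.8] [ 13  14 129] [0.5388 0.3707]
r [275.7 303.3] [ 12  13 120] [0.4173 0.2801]
```

Request:
send_rows:
  plan:
    - [-0.0047,0.02,-0.0331,0,0.4]
    - [-0.0047,0.02,-0.0331,0,0.4]
    - [-0.0047,0.02,-0.0331,0,0.4]
    - [0,0.055,0,0,0.4]
    - [0,0.055,0,0,0.4]

```text
time: 28.05
eef_pos: [0.5994, 0.2708, 0.1792]
tool_rot: [0.525, 0.476, -0.475, -0.523]
wrist_force: [-0.4, 0.3, -1.2]
grip_width: 0.697
```

Run:
```python
from h import *
im,m=snap('wrist','w8')
print(cap(im,m,.598,.273,r=45),proj(m,[.598,.273,.074]).round(0)); go(.598,.273,.042,1.483)
```

```text
(array([282. , 208.6]), array([ 34,  14, 172], dtype=int32), array([0.5886, 0.2739])) [282. 220.]
tool shift [ 0.0067  0.1274 -0.0052] turn -0.008
```

View pics/w8.png

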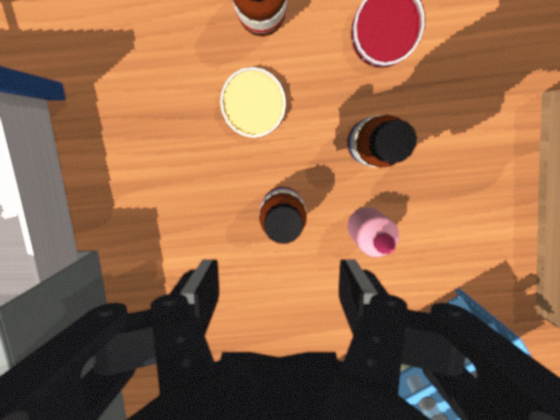

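Request:
send_rows:
  plan:
    - [0.004,0.04,0,0,0.4]
    - [0,0.04,0,0,0.4]
    - [0,0.03,0,0,0.4]
    - [0,0.017,0,0,0.4]
    - [0,0,0,0,0.4]

```text
time: 28.72
eef_pos: [0.5976, 0.2764, 0.0521]
tool_rot: [0.523, 0.476, -0.477, -0.523]
wrist_force: [0.7, -0.5, 0.6]
grip_width: 0.7
```

Request:
send_rows:
  plan:
    - [0,0,0,0,-1]
    - [0,0,0,0,-1]
    - [0,0,0,0,-1]
    - [0,0,0,0,-1]
    - [0,-0.002,0,0,-1]

```text
time: 29.35
eef_pos: [0.598, 0.2783, 0.0551]
tool_rot: [0.523, 0.477, -0.476, -0.522]
wrist_force: [0.4, 0.8, -1.1]
grip_width: 0.479
```

Request:
send_rows:
  plan:
    - [0,-0.04,0,0,-1]
    - [0,-0.05,0,0,-1]
    - [0,-0.05,0,0,-1]
    - [0,-0.05,0,0,-1]
    - [0,0,0,0,-1]

```text
time: 29.98
eef_pos: [0.5998, 0.2806, 0.2502]
tool_rot: [0.523, 0.48, -0.473, -0.521]
wrist_force: [-0.8, 0.4, -1.3]
grip_width: 0.476
```

Run:
```python
from h import *
F=np.array([.618,-.0735]);ex=np.array([.9961,-.0879]);ey=np.array([.0879,.9961])
for d in (.082,.0,-.082): print(d,F-.072*ex+d*ey)
x,y=F-.072*ex+.082*ey
print(pose()[0],pose()[2],read_state()['grip_width']*85); go(x,y,.24,1.483)
```

```text
0.082 [0.5534886 0.014509 ]
0.0 [ 0.5462808 -0.0671712]
-0.082 [ 0.539073  -0.1488514]
[0.59978307 0.28063633 0.25023575] 1.4797030305968055 40.49219528032516
tool shift [-0.2693  0.0084  0.022 ] turn -0.003
```

Request:
send_rows:
  plan:
    - [-0.0426,0,0.0021,0,-1]
    - [-0.0426,0,0.0021,0,-1]
    - [-0.0426,0,0.0021,0,-1]
    - [-0.0426,0,0.0021,0,-1]
    - [-0.0426,0,0.0021,0,-1]

```text
time: 30.6
eef_pos: [0.5659, 0.0654, 0.2424]
tool_rot: [-0.522, -0.476, 0.477, 0.523]
wrist_force: [-0.3, -0.1, -0.5]
grip_width: 0.479
```

Request:
send_rows:
  plan:
    - [-0.0426,0,0.0021,0,-1]
    - [-0.0426,0,0.0021,0,-1]
    - [-0.0426,0,0.0021,0,-1]
    - [-0.0426,0,0.0021,0,-1]
    - [-0.0426,0,0.0021,0,-1]

```text
time: 31.22
eef_pos: [0.5361, -0.1451, 0.2425]
tool_rot: [-0.521, -0.476, 0.477, 0.523]
wrist_force: [0.7, 0.5, 0.0]
grip_width: 0.479
```

Request:
send_rows:
  plan:
    - [0,0,0,0,-1]
    - [0,0,0,0,-1]
    - [0,0,0,0,-1]
    - [0,0,0,0,-1]
    - [0,0,0,0,-1]

```text
time: 31.85
eef_pos: [0.5377, -0.1434, 0.2443]
tool_rot: [-0.522, -0.477, 0.477, 0.522]
wrist_force: [0.5, 0.5, -0.5]
grip_width: 0.478
```

Run:
```python
from h import *
print(pose()[0],pose()[2],read_state()['qpos'].round(2)); go(.5397,-.1419,.0745,1.483)
im,m=snap('wrist','w9')
# blue front edge & drawer inner near wall prediction
F=np.array([.618,-.0735]);ex=np.array([.9961,-.0879]);ey=np.array([.0879,.9961])
for a,b,z in [(-.146,-.127,.068),(-.146,.127,.068),(-.146,0,.068),(-.166,.1,.123)]:
    print(a,b,proj(m,np.r_[F+a*ex+b*ey,z]).round(0))
```

```text
[ 0.53774013 -0.14339501  0.2443179 ] 1.4806304061847355 [ 0.6   0.24 -0.47  1.8   0.12  1.12  1.57]
tool shift [ 0.0016  0.1698 -0.0018] turn -0.002
-0.146 -0.127 [228. 132.]
-0.146 0.127 [488. 131.]
-0.146 0 [357. 132.]
-0.166 0.1 [505. 102.]
```

View pics/w9.png

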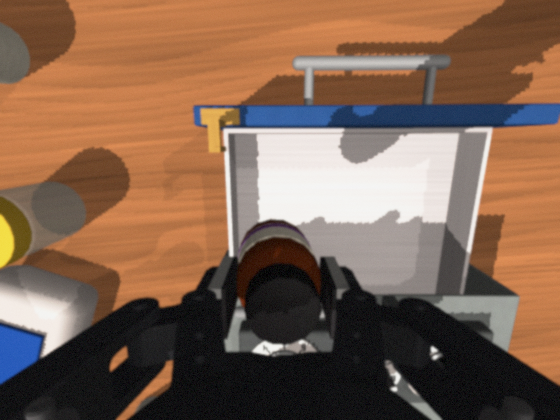

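Request:
send_rows:
  plan:
    - [0,0.04,0,0,-1]
    - [0,0.04,0,0,-1]
    - [0,0.04,0,0,-1]
    - [0,0.03,0,0,-1]
    - [0,0.014,0,0,-1]

```text
time: 32.52
eef_pos: [0.5363, -0.144, 0.0784]
tool_rot: [-0.521, -0.476, 0.477, 0.523]
wrist_force: [0.2, -0.4, -0.9]
grip_width: 0.481
```

Request:
send_rows:
  plan:
    - [0,0.002,0,0,-1]
    - [0,0.002,0,0,-1]
    - [0,0,0,0,-1]
    - [0,0,0,0,-1]
    - [0,0,0,0,-1]

```text
time: 33.15
eef_pos: [0.5379, -0.1445, 0.0768]
tool_rot: [0.523, 0.477, -0.476, -0.522]
wrist_force: [0.3, -0.4, -0.1]
grip_width: 0.481
```

Request:
send_rows:
  plan:
    - [0,0.002,0,0,-1]
    - [0,0,0,0,-1]
    - [0,0,0,0,0.15]
    - [0,0,0,0,0.2]
    - [0,0,0,0,0.2]

```text
time: 33.78
eef_pos: [0.5374, -0.1442, 0.0741]
tool_rot: [-0.522, -0.477, 0.477, 0.523]
wrist_force: [0.3, -0.2, 0.2]
grip_width: 0.597
```

Request:
send_rows:
  plan:
    - [0,-0.03,0,0,0.2]
    - [0,-0.05,0,0,0.2]
    - [0,-0.06,0,0,0.2]
    - [0,-0.06,0,0,0.2]
    - [0,0,0,0,0.4]

```text
time: 34.4
eef_pos: [0.5417, -0.1446, 0.281]
tool_rot: [0.526, 0.479, -0.474, -0.518]
wrist_force: [-0.0, -0.4, -0.8]
grip_width: 0.698
```

Run:
```python
from h import *
im,m=snap('wrist','w10'); print(cap(im,m,.538,-.144,.094,r=30), proj(m,[.538,-.144,.094]).round(0))
ims,ms=snap('side','s10')
cv2.imwrite('pics/c10.png',np.vstack([cv2.resize(im[:300:1,100:560,::-1],(460,300)),cv2.resize(ims[150:360,190:420,::-1],(460,290))])) 
for n,x,y in [('b',.541,.362),('r',.42,.271)]: print(n,cap(ims,ms,x,y,r=10))
go(.541,.363,.25,1.483)
```

```text
(array([275.9, 197.9]), array([ 28,  29, 630], dtype=int32), array([ 0.539 , -0.1484])) [280. 197.]
b (array([217.7, 313. ]), array([ 13,  13, 121], dtype=int32), array([0.5387, 0.3713]))
r (array([275.7, 303.3]), array([ 12,  13, 115], dtype=int32), array([0.4173, 0.2801]))
tool shift [0.5055 0.0245 0.0433] turn -0.004
```

View pics/c10.png

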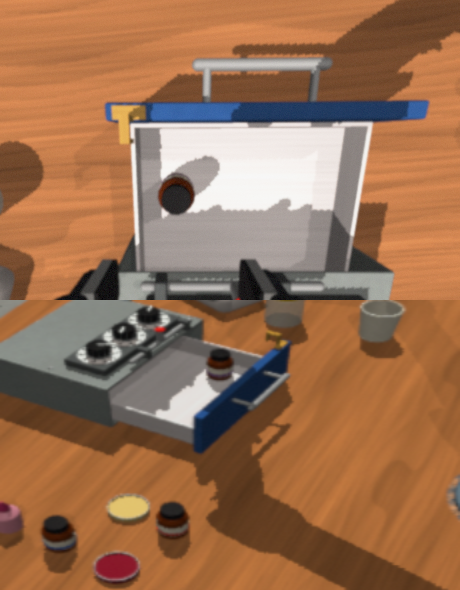

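Request:
send_rows:
  plan:
    - [0.0421,0,0.0036,0,0.4]
    - [0.0421,0,0.0036,0,0.4]
    - [0.0421,0,0.0036,0,0.4]
    - [0.0421,0,0.0036,0,0.4]
    - [0.0421,0,0.0036,0,0.4]

```text
time: 35.12
eef_pos: [0.5371, 0.0678, 0.2715]
tool_rot: [-0.521, -0.475, 0.478, 0.523]
wrist_force: [1.2, -0.3, -0.2]
grip_width: 0.699
```

Request:
send_rows:
  plan:
    - [0.0421,0,0.0036,0,0.4]
    - [0.0421,0,0.0036,0,0.4]
    - [0.0421,0,0.0036,0,0.4]
    - [0.0421,0,0.0036,0,0.4]
    - [0.0421,0,0.0036,0,0.4]

```text
time: 35.75
eef_pos: [0.5389, 0.2785, 0.2712]
tool_rot: [-0.522, -0.475, 0.478, 0.523]
wrist_force: [1.2, -0.2, -1.0]
grip_width: 0.699
```

Request:
send_rows:
  plan:
    - [0.0421,0,0.0036,0,0.4]
    - [0.0421,0,0.0036,0,0.4]
    - [0,0.05,0,0,0.4]
    - [0,0.05,0,0,0.4]
    - [0,0,0,0,0.4]

```text
time: 36.38
eef_pos: [0.5364, 0.3588, 0.1665]
tool_rot: [-0.521, -0.471, 0.482, 0.523]
wrist_force: [1.2, -0.5, 0.4]
grip_width: 0.7
```

Run:
```python
from h import *
im,m=snap('wrist','w11'); p,M,a=pose();print(p)
m8=camera_model('wrist')
for th in (40,60):
  k=(im.max(2)<th).astype(np.uint8); n,L,S,C=cv2.connectedComponentsWithStats(k)
  for i in range(1,n):
    if 300<S[i,4]<6000: print(th,C[i].round(0),S[i],onz(m,*C[i],.074)[:2].round(4))
go(.541,.363,.045,1.483); print(proj(m,[.541,.363,.074]))
```

```text
[0.53856133 0.3607725  0.17038864]
40 [162.  88.] [147  61  24  46 324] [0.4284 0.2862]
60 [145.  81.] [ 119   56   53   51 2033] [0.4232 0.2751]
60 [289. 234.] [ 270  213   40   42 1272] [0.5419 0.3649]
tool shift [ 0.0031  0.1254 -0.0031] turn -0.004
[286.40825229 233.05872863]
```

View pics/w11.png

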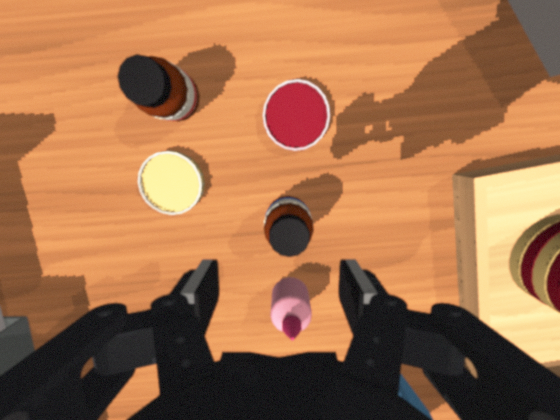

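Request:
send_rows:
  plan:
    - [0.003,0.04,-0.0035,0,0.4]
    - [0,0.04,0,0,0.4]
    - [0,0.03,0,0,0.4]
    - [0,0.008,0,0,0.4]
    - [0,0,0,0,0.4]

```text
time: 37.05
eef_pos: [0.5455, 0.3662, 0.0579]
tool_rot: [0.522, 0.477, -0.476, -0.522]
wrist_force: [0.1, -0.1, 0.5]
grip_width: 0.698
```

Request:
send_rows:
  plan:
    - [0,0,0,0,-1]
    - [0,0,0,0,-1]
    - [0,0,0,0,-1]
    - [0,0,0,0,-1]
    - [0,0,0,0,-1]

```text
time: 37.67
eef_pos: [0.5463, 0.3664, 0.0595]
tool_rot: [0.523, 0.478, -0.475, -0.522]
wrist_force: [-1.0, -0.7, 7.0]
grip_width: 0.469
```

Request:
send_rows:
  plan:
    - [0,-0.04,0,0,-1]
    - [0,-0.05,0,0,-1]
    - [0,-0.05,0,0,-1]
    - [0,-0.05,0,0,-1]
    - [0,0,0,0,-1]

```text
time: 38.3
eef_pos: [0.5469, 0.3684, 0.2534]
tool_rot: [0.523, 0.481, -0.472, -0.522]
wrist_force: [-0.1, 0.2, -1.6]
grip_width: 0.464
```

Run:
```python
from h import *
print(pose()[0],pose()[2]); go(.5463,-.0672,.245,1.483)
```

```text
[0.54689194 0.36844349 0.25341114] 1.4793581171337893
tool shift [-0.4339  0.0052 -0.0391] turn -0.004
```

Request:
send_rows:
  plan:
    - [-0.0434,0,-0.0039,0,-1]
    - [-0.0434,0,-0.0039,0,-1]
    - [-0.0434,0,-0.0039,0,-1]
    - [-0.0434,0,-0.0039,0,-1]
    - [-0.0434,0,-0.0039,0,-1]

```text
time: 38.92
eef_pos: [0.543, 0.1457, 0.2451]
tool_rot: [-0.522, -0.476, 0.477, 0.523]
wrist_force: [-0.1, 0.1, -0.6]
grip_width: 0.463
```

Request:
send_rows:
  plan:
    - [-0.0434,0,-0.0039,0,-1]
    - [-0.0434,0,-0.0039,0,-1]
    - [-0.0434,0,-0.0039,0,-1]
    - [-0.0434,0,-0.0039,0,-1]
    - [-0.0434,0,-0.0039,0,-1]

```text
time: 39.55
eef_pos: [0.5425, -0.0717, 0.2452]
tool_rot: [-0.522, -0.476, 0.477, 0.523]
wrist_force: [0.6, 0.1, -1.2]
grip_width: 0.462
```

Request:
send_rows:
  plan:
    - [0,0.02,0,0,-1]
    - [0,0.02,0,0,-1]
    - [0,0.02,0,0,-1]
    - [0,0,0,0,-1]
    - [0,0,0,0,-1]

```text
time: 40.17
eef_pos: [0.5437, -0.0702, 0.1865]
tool_rot: [0.522, 0.477, -0.477, -0.522]
wrist_force: [1.0, 0.7, -2.0]
grip_width: 0.46
```

Run:
```python
from h import *
print(pose()[0],pose()[2],read_state()['grip_width']); go(.5463,-.0672,.0805,1.483)
```

```text
[ 0.54366211 -0.07022471  0.18648575] 1.4793181190348192 0.46044641848575757
tool shift [ 0.0032  0.106  -0.0023] turn -0.004
```

Request:
send_rows:
  plan:
    - [0.002,0.04,-0.002,0,-1]
    - [0,0.04,0,0,-1]
    - [0,0.018,0,0,-1]
    - [0,0.004,0,0,-1]
    - [0,0,0,0,-1]

```text
time: 40.8
eef_pos: [0.5471, -0.0686, 0.0855]
tool_rot: [0.523, 0.477, -0.476, -0.522]
wrist_force: [0.5, -0.5, -1.0]
grip_width: 0.461
```

Request:
send_rows:
  plan:
    - [0,0.002,0,0,-1]
    - [0,0.002,0,0,-1]
    - [0,0,0,0,-1]
    - [0,0,0,0,-1]
    - [0,0,0,0,-1]

```text
time: 41.42
eef_pos: [0.5458, -0.0686, 0.0803]
tool_rot: [0.522, 0.477, -0.477, -0.522]
wrist_force: [0.0, -0.4, -1.9]
grip_width: 0.459
```

Request:
send_rows:
  plan:
    - [0,0.002,0,0,-1]
    - [0,0.001,0,0,-1]
    - [0,0,0,0,0.15]
    - [0,0,0,0,0.2]
    - [0,0,0,0,0.2]

```text
time: 42.05
eef_pos: [0.5456, -0.0685, 0.077]
tool_rot: [-0.522, -0.476, 0.477, 0.523]
wrist_force: [-0.0, -0.3, 0.1]
grip_width: 0.602
```

Request:
send_rows:
  plan:
    - [0,-0.03,0,0,0.2]
    - [0,-0.05,0,0,0.2]
    - [0,-0.06,0,0,0.2]
    - [0,-0.06,0,0,0.2]
    - [0,0,0,0,0.4]

```text
time: 42.68
eef_pos: [0.5499, -0.0683, 0.2837]
tool_rot: [0.526, 0.479, -0.474, -0.519]
wrist_force: [-0.0, 0.7, -0.6]
grip_width: 0.699
```

Run:
```python
from h import *
im,m=snap('wrist','w12')
for x,y in ((.538,-.144),(.546,-.0687)): print(cap(im,m,x,y,.094,r=30), proj(m,[x,y,.094]).round(0), proj(m,[x,y,.02]).round(0))
ims,ms=snap('side','s12')
print('r',cap(ims,ms,.42,.271,r=10))
go(.42,.272,.18,1.483)
```

```text
(array([207.7, 197.4]), array([ 30,  29, 603], dtype=int32), array([ 0.5403, -0.1455])) [209. 195.] [221. 185.]
(array([276.9, 194.3]), array([ 28,  30, 610], dtype=int32), array([ 0.5438, -0.0703])) [279. 196.] [279. 185.]
r (array([276. , 303.2]), array([ 13,  13, 123], dtype=int32), array([0.4167, 0.2795]))
tool shift [0.3277 0.0974 0.1568] turn -0.004
```

Request:
send_rows:
  plan:
    - [0.041,0,0.0196,0,0.4]
    - [0.041,0,0.0196,0,0.4]
    - [0.041,0,0.0196,0,0.4]
    - [0.041,0,0.0196,0,0.4]
    - [0.041,0,0.0196,0,0.4]

```text
time: 43.4
eef_pos: [0.4648, 0.1451, 0.2748]
tool_rot: [-0.522, -0.475, 0.478, 0.523]
wrist_force: [0.5, 0.6, -1.1]
grip_width: 0.7
```

Request:
send_rows:
  plan:
    - [0.041,0,0.0196,0,0.4]
    - [0.041,0,0.0196,0,0.4]
    - [0.041,0,0.0196,0,0.4]
    - [0,0.05,0,0,0.4]
    - [0,0.047,0,0,0.4]

```text
time: 44.02
eef_pos: [0.4181, 0.2723, 0.1774]
tool_rot: [-0.522, -0.476, 0.478, 0.522]
wrist_force: [-0.2, -0.6, -0.0]
grip_width: 0.701
```

Request:
send_rows:
  plan:
    - [0,0,0,0,0.4]
    - [0,0,0,0,0.4]
    - [0,0,0,0,0.4]
    - [0,0,0,0,0.4]
    - [0,0,0,0,0.4]

```text
time: 44.65
eef_pos: [0.4204, 0.2726, 0.1813]
tool_rot: [0.523, 0.477, -0.476, -0.522]
wrist_force: [-0.4, 0.6, 0.3]
grip_width: 0.698
```

Run:
```python
from h import *
im,m=snap('wrist','w13'); print(pose()[0])
for th in (40,60):
  k=(im.max(2)<th).astype(np.uint8); n,L,S,C=cv2.connectedComponentsWithStats(k)
  for i in range(1,n):
    if 300<S[i,4]<6000: print(th,C[i].round(0),S[i],onz(m,*C[i],.074)[:2].round(4))
go(.422,.273,.052,1.483); print(proj(m,[.422,.273,.074]))
```

```text
[0.42018646 0.27253963 0.18102043]
60 [279. 220.] [ 260  200   38   40 1148] [0.4194 0.2723]
tool shift [ 0.0006  0.129  -0.0016] turn -0.004
[279.81643052 223.12058537]
```

Request:
send_rows:
  plan:
    - [0,0.04,0,0,0.4]
    - [0,0.04,0,0,0.4]
    - [0,0.03,0,0,0.4]
    - [0,0.022,0,0,0.4]
    - [0,0,0,0,0.4]

```text
time: 45.32
eef_pos: [0.4185, 0.2715, 0.0469]
tool_rot: [-0.522, -0.475, 0.478, 0.523]
wrist_force: [-1.0, 0.1, -0.7]
grip_width: 0.699
```

Request:
send_rows:
  plan:
    - [0,0,0,0,0.4]
    - [0,0,0,0,-1]
    - [0,0,0,0,-1]
    - [0,0,0,0,-1]
    - [0,0,0,0,-1]

```text
time: 45.95
eef_pos: [0.4209, 0.273, 0.0501]
tool_rot: [0.523, 0.477, -0.476, -0.522]
wrist_force: [-1.5, -1.2, 5.6]
grip_width: 0.482
```

Request:
send_rows:
  plan:
    - [0,-0.04,0,0,-1]
    - [0,-0.05,0,0,-1]
    - [0,-0.05,0,0,-1]
    - [0,-0.05,0,0,-1]
    - [0,0,0,0,-1]

```text
time: 46.58
eef_pos: [0.4224, 0.2748, 0.2435]
tool_rot: [0.524, 0.48, -0.473, -0.521]
wrist_force: [-0.7, 0.6, -2.0]
grip_width: 0.486
```

Run:
```python
from h import *
print(pose()[0],pose()[2]); go(.5529,.0075,.245,1.483)
```

```text
[0.42240157 0.27482944 0.24348768] 1.4791018743419855
tool shift [-0.2542 -0.0012 -0.1544] turn -0.004
```

Base offset ≈ 0.050; place at TCP ≈ 0.0705.

Request:
send_rows:
  plan:
    - [-0.0363,0,-0.0221,0,-1]
    - [-0.0363,0,-0.0221,0,-1]
    - [-0.0363,0,-0.0221,0,-1]
    - [-0.0363,0,-0.0221,0,-1]
    - [-0.0363,0,-0.0221,0,-1]

```text
time: 47.2
eef_pos: [0.5126, 0.08, 0.2371]
tool_rot: [-0.522, -0.476, 0.477, 0.523]
wrist_force: [0.5, 0.8, -0.9]
grip_width: 0.483
```

Request:
send_rows:
  plan:
    - [-0.0363,0,-0.0221,0,-1]
    - [-0.0363,0,-0.0221,0,-1]
    - [0,0,0,0,-1]
    - [0,0,0,0,-1]
    - [0,0,0,0,-1]

```text
time: 47.82
eef_pos: [0.5496, 0.0071, 0.2379]
tool_rot: [-0.521, -0.477, 0.477, 0.522]
wrist_force: [-0.4, 1.0, -1.1]
grip_width: 0.485
```

Run:
```python
from h import *
print(pose()[0],pose()[2]); go(.5529,.0075,.071,1.483)
```

```text
[0.5496101  0.00711434 0.23790638] 1.4820798094490488
tool shift [ 0.0006  0.1669 -0.0034] turn -0.001
```

Request:
send_rows:
  plan:
    - [0,0.04,-0.002,0,-1]
    - [0,0.04,0,0,-1]
    - [0,0.04,0,0,-1]
    - [0,0.03,0,0,-1]
    - [0,0.012,0,0,-1]

```text
time: 48.45
eef_pos: [0.5506, 0.0063, 0.0745]
tool_rot: [-0.521, -0.476, 0.478, 0.523]
wrist_force: [0.5, 0.2, -0.6]
grip_width: 0.483
```

Request:
send_rows:
  plan:
    - [0,0.002,0,0,-1]
    - [0,0.002,0,0,-1]
    - [0,0,0,0,-1]
    - [0,0,0,0,-1]
    - [0,0,0,0,-1]

```text
time: 49.08
eef_pos: [0.5528, 0.0049, 0.0728]
tool_rot: [0.523, 0.477, -0.476, -0.522]
wrist_force: [0.4, -0.2, -1.3]
grip_width: 0.487
```

Request:
send_rows:
  plan:
    - [0,0.001,0,0,-1]
    - [0,0,0,0,-1]
    - [0,0,0,0,0.15]
    - [0,0,0,0,0.2]
    - [0,0,0,0,0.2]

```text
time: 49.7
eef_pos: [0.5527, 0.0051, 0.0715]
tool_rot: [0.522, 0.477, -0.476, -0.522]
wrist_force: [0.1, -0.0, 0.2]
grip_width: 0.6
```

Request:
send_rows:
  plan:
    - [0,-0.03,0,0,0.2]
    - [0,-0.05,0,0,0.2]
    - [0,-0.06,0,0,0.2]
    - [0,-0.06,0,0,0.2]
    - [0,0,0,0,0.2]

```text
time: 50.32
eef_pos: [0.5566, 0.006, 0.2779]
tool_rot: [0.526, 0.48, -0.473, -0.519]
wrist_force: [0.7, 0.4, 0.0]
grip_width: 0.6
```

Run:
```python
from h import *
im,m=snap('wrist','w14')
for x,y in ((.538,-.144),(.546,-.0687),(.552,.0075)): print(cap(im,m,x,y,.094,r=30), proj(m,[x,y,.094]).round(0))
ims,ms=snap('side','s14')
cv2.imwrite('pics/c14.png',np.vstack([im[:230,50:510,::-1],cv2.resize(ims[150:360,190:420,::-1],(460,350))])) 
go(.4175,-.056,.28,-.088)
```

```text
(array([163.7, 204.6]), array([4, 6, 9], dtype=int32), array([ 0.5495, -0.1175])) [137. 196.]
(array([209.5, 195.2]), array([ 35,  30, 644], dtype=int32), array([ 0.5439, -0.0671])) [208. 197.]
(array([276.7, 195.5]), array([ 29,  30, 614], dtype=int32), array([0.5508, 0.004 ])) [280. 196.]
tool shift [-0.0732 -0.0081  0.1291] turn 1.567
```

View pics/c14.png

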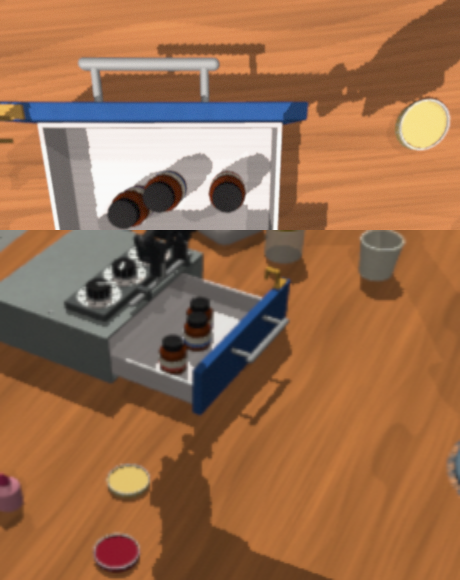

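Request:
send_rows:
  plan:
    - [-0.0366,-0.01,0.0645,0,-0.43]
    - [-0.0366,-0.01,0.0645,0,-0.43]
    - [0,0,0,0.174,-0.43]
    - [0,0,0,0.174,-0.43]
    - [0,0,0,0.174,-0.43]

```text
time: 51.05
eef_pos: [0.4378, -0.0463, 0.2858]
tool_rot: [-0.628, -0.322, 0.325, 0.63]
wrist_force: [-0.4, 0.9, 0.5]
grip_width: 0.286
```

Request:
send_rows:
  plan:
    - [0,0,0,0.174,-0.43]
    - [0,0,0,0.174,-0.43]
    - [0,0,0,0.174,-0.43]
    - [0,0,0,0.174,-0.43]
    - [0,0,0,0.174,-0.43]

```text
time: 51.68
eef_pos: [0.4379, -0.046, 0.2856]
tool_rot: [-0.706, -0.027, 0.03, 0.707]
wrist_force: [0.5, 0.0, -0.5]
grip_width: 0.287
```

Request:
send_rows:
  plan:
    - [0,0,0,0.174,-0.43]
    - [0,0.04,0,0,-0.43]
    - [0,0.04,0,0,-0.43]
    - [0,0.02,0,0,-0.43]
    - [0,0,0,0,-0.43]

```text
time: 52.3
eef_pos: [0.4362, -0.0457, 0.1846]
tool_rot: [-0.706, 0.034, -0.028, 0.707]
wrist_force: [-0.2, 0.2, 0.9]
grip_width: 0.285
```

Run:
```python
from h import *
im,m=snap('wrist','w15'); print(pose()[0],pose()[2])
g=cv2.cvtColor(im,cv2.COLOR_RGB2HSV); u,v=proj(m,[.4178,-.056,.1035]); print(u,v)
for dv in (-30,-15,0,10):
    r=g[int(v)+dv]; xs=[x for x in range(int(u)-40,int(u)+40) if r[x,1]<60 and r[x,2]>100]; 
    if xs: print(dv,min(xs),max(xs),len(xs),onz(m,np.mean(xs),v+dv,.1035)[:2].round(4))
go(.4178,-.056,.096,-.088)
```

```text
[ 0.43781227 -0.04575954  0.18622007] -0.08666812674715746
255.3126250446756 246.13586348902908
-30 251 264 14 [ 0.4219 -0.033 ]
-15 252 264 13 [ 0.421  -0.0444]
0 252 265 14 [ 0.4202 -0.0562]
10 254 265 12 [ 0.4201 -0.0643]
tool shift [-0.0186  0.0903 -0.012 ] turn 0.001
```

Request:
send_rows:
  plan:
    - [-0.018,0,-0.011,0,-0.43]
    - [0,0.03,0,0,-0.43]
    - [0,0.03,0,0,-0.43]
    - [0,0.02,0,0,-0.43]
    - [0,0.01,0,0,-0.43]

```text
time: 52.98
eef_pos: [0.4208, -0.0555, 0.0977]
tool_rot: [-0.706, 0.031, -0.031, 0.706]
wrist_force: [-0.1, 0.3, 0.3]
grip_width: 0.283
```

Request:
send_rows:
  plan:
    - [0,0,0,0,-1]
    - [0,0,0,0,-1]
    - [0,0,0,0,-1]
    - [0,0,0,0,-1]
    - [0,0,0,0,-1]

```text
time: 53.6
eef_pos: [0.4201, -0.0554, 0.0978]
tool_rot: [0.706, -0.031, 0.03, -0.706]
wrist_force: [-1.0, 0.3, -6.7]
grip_width: 0.1
```

Request:
send_rows:
  plan:
    - [0.004,0,0,0,-1]
    - [0.006,0,0,0,-1]
    - [0.007,0,0,0,-1]
    - [0.007,0,0,0,-1]
    - [0.007,0,0,0,-1]

```text
time: 54.22
eef_pos: [0.452, -0.0582, 0.0978]
tool_rot: [-0.706, 0.031, -0.031, 0.706]
wrist_force: [-2.0, 0.7, -7.0]
grip_width: 0.102
```

Run:
```python
from h import *
print(pose()[0],pose()[2]); go(.567,-.0695,.0985)
```

```text
[ 0.45203174 -0.05821379  0.09781042] -0.08711284739920602
tool shift [ 0.1155 -0.0007 -0.0012] turn None
```

Request:
send_rows:
  plan:
    - [0.0075,0,0,0,-1]
    - [0.0075,0,0,0,-1]
    - [0.0075,0,0,0,-1]
    - [0.0075,0,0,0,-1]
    - [0.0075,0,0,0,-1]

```text
time: 54.85
eef_pos: [0.4893, -0.0615, 0.0979]
tool_rot: [0.706, -0.031, 0.031, -0.706]
wrist_force: [-1.5, 0.2, -8.0]
grip_width: 0.099
```

Request:
send_rows:
  plan:
    - [0.0075,0,0,0,-1]
    - [0.0075,0,0,0,-1]
    - [0.0075,0,0,0,-1]
    - [0.0075,0,0,0,-1]
    - [0.0075,0,0,0,-1]

```text
time: 55.48
eef_pos: [0.5267, -0.0648, 0.0979]
tool_rot: [0.706, -0.031, 0.031, -0.706]
wrist_force: [-2.5, -1.2, -7.5]
grip_width: 0.1
```

Request:
send_rows:
  plan:
    - [0.007,0,0,0,-1]
    - [0.007,0,0,0,-1]
    - [0.006,0,0,0,-1]
    - [0.005,0,0,0,-1]
    - [0.004,0,0,0,-1]

```text
time: 56.1
eef_pos: [0.5554, -0.0674, 0.0979]
tool_rot: [0.707, -0.031, 0.031, -0.706]
wrist_force: [-1.1, -0.7, -8.4]
grip_width: 0.1
```

Request:
send_rows:
  plan:
    - [0.004,0,0,0,-1]
    - [0.003,0,0,0,-1]
    - [0.003,0,0,0,-1]
    - [0.003,0,0,0,-1]
    - [0.002,0,0,0,-1]

```text
time: 56.72
eef_pos: [0.567, -0.0684, 0.0978]
tool_rot: [0.707, -0.034, 0.028, -0.706]
wrist_force: [-11.1, -1.4, 0.4]
grip_width: 0.1
```

Request:
send_rows:
  plan:
    - [0.003,0,0,0,-1]
    - [0.002,0,0,0,-1]
    - [0,0,0,0,-1]
    - [0,0,0,0,-1]
    - [0,0,0,0,-1]

```text
time: 57.35
eef_pos: [0.5671, -0.0684, 0.0978]
tool_rot: [0.708, -0.037, 0.024, -0.705]
wrist_force: [-19.3, -0.7, 8.5]
grip_width: 0.103
```

Request:
send_rows:
  plan:
    - [0,0,0,0,-0.43]
    - [0,0,0,0,-0.43]
    - [0,0,0,0,-0.43]
    - [0,-0.03,0,0,-0.43]
    - [0,-0.05,0,0,-0.43]

```text
time: 57.98
eef_pos: [0.5776, -0.0673, 0.1803]
tool_rot: [-0.706, 0.028, -0.032, 0.707]
wrist_force: [1.1, -0.3, 0.8]
grip_width: 0.286
```

Request:
send_rows:
  plan:
    - [0,-0.06,0,0,0]
    - [0,-0.05,0,0,0]
    - [0,0,0,0.174,0]
    - [0,0,0,0.174,0]
    - [0,0,0,0.174,0]

```text
time: 58.6
eef_pos: [0.5788, -0.0669, 0.2922]
tool_rot: [-0.673, 0.21, -0.217, 0.675]
wrist_force: [0.2, -0.2, -0.5]
grip_width: 0.498
```

Request:
send_rows:
  plan:
    - [0,0,0,0.175,0]
    - [0,0,0,0.175,0]
    - [0,0,0,0.175,0]
    - [0,0,0,0.175,0]
    - [0,0,0,0.175,0]

```text
time: 59.22
eef_pos: [0.5788, -0.0667, 0.2919]
tool_rot: [-0.518, 0.476, -0.481, 0.523]
wrist_force: [-0.0, -0.6, -0.3]
grip_width: 0.502
```

Request:
send_rows:
  plan:
    - [0,0,0,0.174,0]
    - [0,0,0,0,0]
    - [0,0,0,0,0]
    - [0,0,0,0,0]
    - [0,0,0,0,0]

```text
time: 59.85
eef_pos: [0.5753, -0.0688, 0.2881]
tool_rot: [0.478, -0.521, 0.521, -0.478]
wrist_force: [0.1, 0.6, 1.0]
grip_width: 0.499
```

Run:
```python
from h import *
print(pose()[0],pose()[2]); go(.6242,-.0943,.1593,-1.659)
im,m=snap('wrist','w16')
```

```text
[ 0.57530635 -0.06881612  0.28812374] -1.6572321928316904
tool shift [0.0212 0.1288 0.0508] turn 0.002
```

Request:
send_rows:
  plan:
    - [0.0106,0,0.0254,0,0]
    - [0.0106,0,0.0254,0,0]
    - [0,0.04,0,0,0]
    - [0,0.03,0,0,0]
    - [0,0,0,0,0]

```text
time: 60.52
eef_pos: [0.6214, -0.0945, 0.2145]
tool_rot: [-0.479, 0.523, -0.519, 0.476]
wrist_force: [0.1, -0.2, -0.2]
grip_width: 0.496
```

Run:
```python
from h import *
print(pose()[0],pose()[2]); go(.6242,-.0943,.1593,-1.659)
```

```text
[ 0.62143923 -0.09449415  0.21452016] -1.6578280704148562
tool shift [-0.0004  0.0552  0.0031] turn 0.001
```

Request:
send_rows:
  plan:
    - [0,0.025,0.002,0,0]
    - [0,0.02,0,0,0]
    - [0,0.01,0,0,0]
    - [0,0,0,0,0]
    - [0,0,0,0,-1]

```text
time: 61.15
eef_pos: [0.6266, -0.0946, 0.164]
tool_rot: [0.477, -0.521, 0.522, -0.478]
wrist_force: [-0.1, 0.0, 0.5]
grip_width: 0.298
```

Request:
send_rows:
  plan:
    - [0,0,0,0,-1]
    - [0,0,0,0,-1]
    - [0,0,0,0,-1]
    - [0,0,0,0,-1]
    - [0,0,0,0,-1]

```text
time: 61.78
eef_pos: [0.6267, -0.0948, 0.1643]
tool_rot: [0.477, -0.521, 0.522, -0.478]
wrist_force: [-0.3, 0.1, 6.1]
grip_width: 0.136
```

Request:
send_rows:
  plan:
    - [0.004,0,0,0,-1]
    - [0.004,0,0,0,-1]
    - [0.004,0,0,0,-1]
    - [0.004,0,0,0,-1]
    - [0.003,0,0,0,-1]

```text
time: 62.4
eef_pos: [0.6251, -0.1119, 0.1643]
tool_rot: [0.477, -0.521, 0.521, -0.479]
wrist_force: [-1.8, 2.4, 5.2]
grip_width: 0.137
```

Request:
send_rows:
  plan:
    - [0.002,0,0,0,-1]
    - [0.001,0,0,0,-1]
    - [0.001,0,0,0,-1]
    - [0,0,0,0,-1]
    - [0,0,0,0,-1]

```text
time: 63.02
eef_pos: [0.6251, -0.1124, 0.1643]
tool_rot: [-0.477, 0.521, -0.52, 0.48]
wrist_force: [-0.7, 5.1, 5.3]
grip_width: 0.138
```

Request:
send_rows:
  plan:
    - [0.002,0,0,0,-1]
    - [0.002,0,0,0,-1]
    - [0,0,0,0,-1]
    - [0,0,0,0,-1]
    - [0,0,0,0,-1]

```text
time: 63.65
eef_pos: [0.6251, -0.1125, 0.1643]
tool_rot: [-0.476, 0.522, -0.518, 0.482]
wrist_force: [-0.8, 9.4, 5.8]
grip_width: 0.134
```

Request:
send_rows:
  plan:
    - [0,0,0,0,0]
    - [0,0,0,0,0]
    - [0,0,0,0,0]
    - [0,-0.04,0,0,0]
    - [0,-0.04,0,0,0.3]

```text
time: 64.28
eef_pos: [0.6227, -0.1224, 0.2428]
tool_rot: [-0.478, 0.522, -0.521, 0.477]
wrist_force: [0.8, 0.6, 0.4]
grip_width: 0.645
```

Run:
```python
from h import *
print(pose()[0],pose()[2],read_state()['qpos'].round(2)); go(.672,-.150,.243)
```

```text
[ 0.62271969 -0.12241781  0.24280028] -1.6593236599117707 [ 0.49  0.4  -0.46  1.61  0.19  1.18 -1.67]
tool shift [ 0.0231 -0.0003  0.0515] turn None
```

Request:
send_rows:
  plan:
    - [0.0115,0,0.0257,0,0.3]
    - [0.0115,0,0.0257,0,0.3]
    - [0,0.04,0,0,0.3]
    - [0,0.03,0,0,0.3]
    - [0,0.012,0,0,0.3]

```text
time: 64.9
eef_pos: [0.6708, -0.1497, 0.1579]
tool_rot: [-0.479, 0.523, -0.52, 0.476]
wrist_force: [-0.3, 0.3, -0.5]
grip_width: 0.651
```

Request:
send_rows:
  plan:
    - [0,0,0,0,-1]
    - [0,0,0,0,-1]
    - [0,0,0,0,-1]
    - [0,0,0,0,-1]
    - [0,0,0,-0.171,-1]

```text
time: 65.53
eef_pos: [0.6717, -0.1504, 0.1605]
tool_rot: [0.522, -0.478, 0.478, -0.52]
wrist_force: [-2.3, -3.9, -6.1]
grip_width: 0.422
```

Request:
send_rows:
  plan:
    - [0,0,0,-0.171,-1]
    - [0,0,0,-0.171,-1]
    - [0,0,0,-0.171,-1]
    - [0,0,0,-0.171,-1]
    - [0,0,0,-0.171,-1]

```text
time: 66.15
eef_pos: [0.6721, -0.1515, 0.1606]
tool_rot: [0.674, -0.219, 0.219, -0.671]
wrist_force: [0.2, -3.6, -7.4]
grip_width: 0.424
```

Request:
send_rows:
  plan:
    - [0,0,0,-0.171,-1]
    - [0,0,0,-0.171,-1]
    - [0,0,0,-0.171,-1]
    - [0,0,0,-0.171,-1]
    - [0,0,0,-0.171,-1]

```text
time: 66.78
eef_pos: [0.6731, -0.1518, 0.1606]
tool_rot: [0.704, 0.08, -0.08, -0.701]
wrist_force: [1.8, -4.4, -8.8]
grip_width: 0.425
```

Request:
send_rows:
  plan:
    - [0,0,0,0,-1]
    - [0,0,0,0,0.3]
    - [0,0,0,0,0.3]
    - [0,-0.035,0,0,0.3]
    - [0,-0.035,0,0,0.3]

```text
time: 67.4
eef_pos: [0.6735, -0.1466, 0.2333]
tool_rot: [-0.702, -0.08, 0.078, 0.703]
wrist_force: [-0.3, -0.7, 0.0]
grip_width: 0.651
```

Run:
```python
from h import *
print(pose()[0],pose()[2],read_state()['qpos'].round(2)); go(.679,-.0785,.235)
```

```text
[ 0.67349035 -0.14660818  0.23333441] 0.22413024359596131 [ 0.73  0.61 -0.83  1.47  0.46  1.27  0.07]
tool shift [ 0.0205 -0.0015  0.0652] turn None
```

Request:
send_rows:
  plan:
    - [0.0103,0,0.0326,0,0.3]
    - [0.0103,0,0.0326,0,0.3]
    - [0,0.035,0,0,0.3]
    - [0,0.027,0,0,0.3]
    - [0,0.009,0,0,0.3]

```text
time: 68.03
eef_pos: [0.678, -0.079, 0.1595]
tool_rot: [-0.702, -0.079, 0.079, 0.703]
wrist_force: [0.6, 0.4, 0.3]
grip_width: 0.652
```

Request:
send_rows:
  plan:
    - [0,0,0,0,-1]
    - [0,0,0,0,-1]
    - [0,0,0,0,-1]
    - [0,0,0,0,-1]
    - [0,0,0,0.171,-1]

```text
time: 68.65
eef_pos: [0.6793, -0.0797, 0.1612]
tool_rot: [-0.706, -0.018, 0.016, 0.707]
wrist_force: [0.7, 1.7, -1.0]
grip_width: 0.42
```

Request:
send_rows:
  plan:
    - [0,0,0,0.171,-1]
    - [0,0,0,0.171,-1]
    - [0,0,0,0.171,-1]
    - [0,0,0,0.171,-1]
    - [0,0,0,0.171,-1]

```text
time: 69.28
eef_pos: [0.6788, -0.0794, 0.1612]
tool_rot: [-0.65, 0.278, -0.278, 0.651]
wrist_force: [0.6, 2.9, -0.7]
grip_width: 0.424
```

Request:
send_rows:
  plan:
    - [0,0,0,0.171,-1]
    - [0,0,0,0.171,-1]
    - [0,0,0,0.171,-1]
    - [0,0,0,0.171,-1]
    - [0,0,0,0.171,-1]

```text
time: 69.9
eef_pos: [0.6787, -0.0789, 0.1612]
tool_rot: [-0.476, 0.523, -0.522, 0.477]
wrist_force: [-0.6, 2.2, -0.0]
grip_width: 0.428
```

Request:
send_rows:
  plan:
    - [0,0,0,0,-1]
    - [0,0,0,0,0.3]
    - [0,0,0,0,0.3]
    - [0,-0.035,0,0,0.3]
    - [0,-0.035,0,0,0.3]

```text
time: 70.53
eef_pos: [0.6778, -0.0821, 0.23]
tool_rot: [-0.478, 0.522, -0.521, 0.477]
wrist_force: [-0.0, 0.9, -0.3]
grip_width: 0.646
```

Run:
```python
from h import *
print(pose()[0],pose()[2],read_state()['qpos'].round(2)); go(.6855,-.0068,.235)
```

```text
[ 0.67780807 -0.08207926  0.22998475] -1.6581798175078806 [ 0.38  0.5  -0.45  1.5   0.22  1.2  -1.75]
tool shift [-0.0757 -0.0051  0.0011] turn None
```

Request:
send_rows:
  plan:
    - [-0.038,0,0.0005,0,0.3]
    - [-0.038,0,0.0005,0,0.3]
    - [0,0.035,0,0,0.3]
    - [0,0.025,0,0,0.3]
    - [0,0.009,0,0,0.3]

```text
time: 71.15
eef_pos: [0.6846, -0.0065, 0.1586]
tool_rot: [-0.479, 0.522, -0.521, 0.476]
wrist_force: [0.8, -0.2, -0.1]
grip_width: 0.649
```

Request:
send_rows:
  plan:
    - [0,0,0,0,-1]
    - [0,0,0,0,-1]
    - [0,0,0,0,-1]
    - [0,0,0,0,-1]
    - [0,0,0,-0.171,-1]

```text
time: 71.78
eef_pos: [0.6856, -0.0069, 0.161]
tool_rot: [0.522, -0.478, 0.478, -0.52]
wrist_force: [-1.2, -4.4, -2.3]
grip_width: 0.423
```

Request:
send_rows:
  plan:
    - [0,0,0,-0.171,-1]
    - [0,0,0,-0.171,-1]
    - [0,0,0,-0.171,-1]
    - [0,0,0,-0.171,-1]
    - [0,0,0,-0.171,-1]

```text
time: 72.4
eef_pos: [0.6856, -0.0072, 0.1611]
tool_rot: [0.674, -0.219, 0.218, -0.671]
wrist_force: [-2.5, -3.7, -2.8]
grip_width: 0.425
```

Request:
send_rows:
  plan:
    - [0,0,0,-0.171,-1]
    - [0,0,0,-0.171,-1]
    - [0,0,0,-0.171,-1]
    - [0,0,0,-0.171,-1]
    - [0,0,0,-0.171,-1]

```text
time: 73.03
eef_pos: [0.6858, -0.0073, 0.1611]
tool_rot: [0.704, 0.079, -0.08, -0.702]
wrist_force: [-1.3, -3.0, -2.5]
grip_width: 0.426
```

Request:
send_rows:
  plan:
    - [0,0,0,0,-1]
    - [0,0,0,0,0.3]
    - [0,0,0,0,0.3]
    - [0,-0.04,0,0,0.3]
    - [0,-0.05,0,0,0.3]

```text
time: 73.65
eef_pos: [0.6858, -0.0033, 0.2516]
tool_rot: [-0.702, -0.079, 0.079, 0.703]
wrist_force: [0.9, -0.2, 0.4]
grip_width: 0.649
```

Run:
```python
from h import *
print(pose()[0],pose()[2],read_state()['qpos'].round(2)); go(.62,-.145,.30,-.088)
```

```text
[ 0.68582441 -0.00328224  0.25156615] 0.22397950049164253 [ 0.54  0.6  -0.87  1.46  0.46  1.3  -0.14]
tool shift [-0.0957 -0.0487 -0.1235] turn 0.312
```

Request:
send_rows:
  plan:
    - [-0.032,-0.0163,-0.0411,0,0.3]
    - [-0.032,-0.0163,-0.0411,0,0.3]
    - [-0.032,-0.0163,-0.0411,0,0.3]
    - [0,0,0,0.156,0.3]
    - [0,0,0,0.156,0.3]

```text
time: 74.28
eef_pos: [0.6206, -0.1462, 0.3016]
tool_rot: [-0.706, 0.032, -0.035, 0.707]
wrist_force: [0.5, 0.5, 0.9]
grip_width: 0.647
```

Request:
send_rows:
  plan:
    - [0,0,0,0,0.3]
    - [0,0,0,0,0.3]
    - [0,0,0,0,0.3]
    - [0,0,0,0,0.3]
    - [0,0,0,0,0.3]

```text
time: 74.9
eef_pos: [0.6197, -0.1465, 0.2998]
tool_rot: [-0.706, 0.031, -0.031, 0.707]
wrist_force: [0.2, -0.5, 0.3]
grip_width: 0.649
```

Run:
```python
from h import *
im,m=snap('wrist','w17')
ims,ms=snap('side','s17')
a=cv2.resize(im[:270,200:420,::-1],None,fx=2,fy=2,interpolation=2)
b=cv2.resize(ims[130:400,170:330,::-1],None,fx=2,fy=2,interpolation=2)
cv2.imwrite('pics/c17.png',np.hstack([a,b]))
```

```text
(no output)
```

View pics/c17.png

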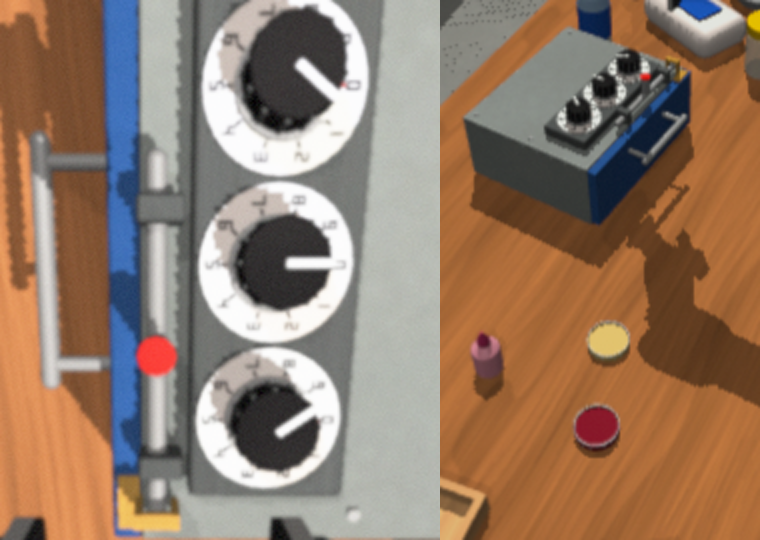

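```bash
python3 -c "
from plant import *
print(sign_off())"
```

```text
the job is handed in; nothing more can be done
None
```

The job is handed in at about 75 s of the 210 s allowed; sign-off gives no verdict. I set the dials to 4-7-2, drew the bolt and opened the drawer. The three amber bottles present (violet, blue and red bands; no green one) then went into it upright. After that I pushed the drawer home, shot the bolt back and turned each dial about three numbers off its code.

**What the last checks showed**
- **Drawer:** it stopped hard at the same handle position as before it was opened (x about 0.567 m).
- **Bolt:** it travelled about 17.6 mm, against a nominal 18 mm, to a firm stop at its starting position. The last picture shows it in the brass eye.
- **Dials:** in the last picture they read about 1, 0 and 9.
- **Other things:** the two dishes and the dropper look unmoved in that picture. The jar and cup were not measured again at the end.

**What did not go exactly as planned**
- **Violet bottle:** it was found a few centimetres to the left of where I had set it, close to the blue one. All three were upright in the last look before closing. I did not look inside afterwards.
- **Middle dial:** the wrist force briefly reached about 26 N while I set it. This is well under the limit, and the dial's reading was right afterwards.
- **Dial accuracy:** two ways of measuring the left dial disagreed slightly before I drew the bolt (2.55 and 2.62 rad, code 2.513). The bolt moved freely.

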